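# Set up the fold-up tool tray in its locating frame

### The arm

A 7-joint arm with a two-finger parallel gripper is mounted at the origin on the work surface. World frame = base frame: x ahead of the robot, y to its left, z up, the work surface at z = 0. Lengths are in m, angles in degrees, forces in N, time in s.
With the tool pointing down it reaches from about 0.4 to 0.925 m from the base axis. Payload 5.6 kg.
Tool frame: the origin (TCP) lies midway between the tips of the shut fingers; the grasp point (between the pads) lies 19 mm behind it; y points along the fingers, x is the direction in which the jaws open and shut, and the axes are right-handed (so a half turn about y gives the same grasp; the last joint's range is limited). The gripper opens to 85 mm and grips with 20 to 120 N. Pads are 22 mm wide; open, the fingers measure 114 mm over their backs; the gripper's body (76 mm by 85 mm) begins 54 mm behind the grasp point. The pads swing forward as they close: fully open they stand 13 mm farther back than shut.
Start: joints at [-73.74, 26.786, -0.665, 91.828, 0.344, 61.387, -3.226], TCP at [0.209, 0.616, 0.231] pointing down, gripper open.
Joint ranges: [-144.91, 144.91], [-17.63, 115.5], [-89.93, 88.59], [15.96, 139.68], [-74.01, 254.01], [8.47, 105.57], [-167.45, 167.45]. Speed limits (degrees/s): [147.25, 147.25, 180, 180, 180, 180, 180].

### API

Orientations are given as a 3x3 rotation matrix whose columns are the frame's x, y, z axes.
In Python, from plant import * gives the robot as it stands.
- The arm moves only by the tool play_rows, never from a script. Its argument "commands" is a list of rows, each a list of 4 numbers: the shift along the tool's x, y, z in mm, then the turn about the tool's y in degrees. In form: [[dx, dy, dz, turn], ...]. A call has 1 to 10 rows; each row is the pose to reach, as a shift and turn from the pose measured when the call began, along the tool's axes at that moment; what a row does not reach only later rows make up. A row lasts 1/12 s, in which the tool goes at most 41.7 mm and 7.16 degrees, less where a joint would pass 70% of its speed; a pose out of reach is approached as far as the arm can. A call with a gripper value outside its range is refused whole. "gripper" is the opening, from 0 (shut) to 1 (fully open), set as the call begins (left out, the last holds). The fingers move at their own pace and stop on an object; "squeeze" is the grip in N (left out, the last holds). Time passes only in rows, so rows that repeat a pose let the fingers close. It gives the time, the measured TCP pose, the force and the opening at its end, in the units of the state.
- get_obs(): the state, without advancing time (a new reading comes with each control period).
- camera(name): name is "scene" or "side" or "wrist"; returns the picture (400x640x3 uint8, red, green, blue); there is no depth.
- get_calibration(name): a dict with "intrinsics" (3x3 intrinsics, pixels), "extrinsics" (4x4, takes a point from world to camera coordinates); the wrist camera has in their place "mount" (4x4, takes a point from camera to tool coordinates, whose origin is the TCP and whose axes are the tool frame's). Camera axes: x right, y down, z forward; pixel columns grow to the right and rows downward; lengths in m; the calibration is good to about 2 mm. A picture is of the moment at which its call begins: read the wrist's pose just before it. get_calibration takes no time and is no camera call.
- close_job(): hands the job in, once; it reports no verdict.
Trained networks look in the newest picture that a camera, given by its name, has taken for a name from the list of things; names that differ only in an ending like _2 or _b are one class to them, and where a whole thing is asked for, a point or a joint stands for the part that bears it (a point fixed in the world has none). Each returns a list of dicts, best first, with "score" (0 to 1); they miss things now and then, are a little off and sometimes report something else, mostly with a low value. They report only what shows in the picture. A call takes as long as a camera call. They do not tell look-alikes from the thing itself.
- cut_out(camera, query): "region" (400x640 bool, what is visible of it).
- spot_point(camera, query): "location" ([x, y, z] in m, in world coordinates, good to about 4 mm: a listed point, or the origin of a listed thing).
The state is a dict: "time": time; "joint_positions": joint angles; "joint_vel": joint speeds; "joint_efforts": joint torques, N m; "tcp_pos": TCP position; "tool_rot": TCP orientation; "wrist_force": force on the tool from outside, world axes, zero at the start; "ft_torque": the same for the moment, N m; "width": finger opening in m.
Only numpy, scipy, OpenCV 4.12 (cv2) and the standard library are available. Lean on these libraries where they do the work, as an engineer would, in place of code of your own. Each camera call takes 0.05 s, during which the arm holds its last target.

### The job

Carry the folded-out tool tray by its fin to the alloy locating frame, set it fully down inside the black ledges and let go of it. Then raise its three hinged walls fully upright so that it is an open box standing in the frame, and leave everything released. Keep the tray roughly level throughout, and do not disturb the tooling standing around.

Things in the scene. Friction and masses are not known exactly. Their poses are not given: they have to be found in the camera images.
- tray_handle (a point): grip point of the fold-up tray: in the middle of its upright plywood carrying fin (12 mm thick, 84 mm long along the tray's x axis, top 128 mm above the tray's underside, black grip strip), over the centre of the foot, 112 mm above the underside. Tray axes: x toward its one fixed wall, y left, z up. Tray about 0.8 kg, starts standing on the table.
- tray_foot (a point): centre of the underside of the tray's plywood foot, 120 (x) by 110 (y) by 18 mm; same axes. Blue walls: the one at the +x end is fixed, its top 65 mm above the underside; the near (-x), left (+y) and right (-y) walls are hinged and start folded out almost flat, 96 mm out from the foot.
- frame: locating frame fixed on the table: alloy plate 150 (x) by 140 (y) by 25 mm thick, on it four black ledges 10 mm high that enclose the tray's foot with 3 mm play on each side; the tray stands on the plate inside them. Origin: centre of the underside, on the table; x along the 150 mm side, z up. The tray may point either way along x.
- near_panel (a joint): angle of the near (-x) wall: 0 = folded out level, 1.571 = upright (end stop). Stiff friction hinge (about 0.05 N m): it stays where it is left.
- near_hinge (a point): middle of the hinge line of the near (-x) wall, on the tray's near (-x) edge, 21 mm above the tray's underside. When level the wall reaches outward from here: plate 49 mm long, 100 mm wide, 6 mm thick, then a stem 22 mm wide and the yellow cross bar.
- near_bar (a point): centre of the yellow round cross bar (12 mm diameter, 44 mm long, lying parallel to the hinge) at the free end of the near (-x) wall, 90 mm from the hinge line. Pinched by its two ends it can turn between the fingers as the wall swings up. Its stem gives 41 mm between bar and plate. Own y axis: along the bar; own x axis: from the bar to the hinge.
- left_panel (a joint): angle of the left (+y) wall: 0 = folded out level, 1.571 = upright (end stop). Stiff friction hinge (about 0.05 N m): it stays where it is left.
- left_hinge (a point): middle of the hinge line of the left (+y) wall, on the tray's left (+y) edge, 21 mm above the tray's underside. When level the wall reaches outward from here: plate 49 mm long, 108 mm wide, 6 mm thick, then a stem 22 mm wide and the yellow cross bar.
- left_bar (a point): centre of the yellow round cross bar (12 mm diameter, 44 mm long, lying parallel to the hinge) at the free end of the left (+y) wall, 90 mm from the hinge line. Pinched by its two ends it can turn between the fingers as the wall swings up. Its stem gives 41 mm between bar and plate. Own y axis: along the bar; own x axis: from the bar to the hinge.
- right_panel (a joint): angle of the right (-y) wall: 0 = folded out level, 1.571 = upright (end stop). Stiff friction hinge (about 0.05 N m): it stays where it is left.
- right_hinge (a point): middle of the hinge line of the right (-y) wall, on the tray's right (-y) edge, 21 mm above the tray's underside. When level the wall reaches outward from here: plate 49 mm long, 108 mm wide, 6 mm thick, then a stem 22 mm wide and the yellow cross bar.
- right_bar (a point): centre of the yellow round cross bar (12 mm diameter, 44 mm long, lying parallel to the hinge) at the free end of the right (-y) wall, 90 mm from the hinge line. Pinched by its two ends it can turn between the fingers as the wall swings up. Its stem gives 41 mm between bar and plate. Own y axis: along the bar; own x axis: from the bar to the hinge.
- holder_a: steel taper tool holder standing, 64 mm diameter, 126 mm high; bystander. Origin: centre of its underside.
- holder_b: second, similar tool holder; bystander. Origin: centre of its underside.
- drive_head: alloy drive head, 120 by 110 mm, 120 mm high; bystander. Origin: centre of its underside.
- pod: grey suction pod with black rubber rim, 150 by 70 mm, 57 mm high; bystander. Origin: centre of its underside.
Mind the look-alikes: they are no part of the job. Of the things that look like the frame, take the one that is farthest to the robot's right at the start.

How it is judged:
By the outcome, as a careful person would: the job done as asked, in the order asked, and still so for the second after the job is handed in, with the robot touching nothing.
It also fails if it takes over 72 s, if anything falls off the work surface, if the arm or the gripper's body presses on something with over 40 N, if the wrist force passes 120 N, or if a joint passes its speed limit or range.

## Working session

There is one attempt and no reset: what is moved stays moved. The work goes in short steps, Python scripts to look and compute and a tool call to move; the robot and the scene stay as the last step left them, time stands still between calls to the robot, and variables do not carry over. Pictures are saved under pics/ and viewed, and the job is handed in when it is done.

Besides the shell and the picture viewer there is one more tool, called after "Request:" by a JSON object that holds its "name" and its "arguments". play_rows: Moves the arm, as the interface text tells. Its arguments: {"type":"object","properties":{"commands":{"type":"array","items":{"type":"array","items":{"type":"number"}}},"gripper":{"type":"number"},"squeeze":{"type":"number"}},"required":["commands"]}

```bash
ls; mkdir -p pics; python3 - <<'E'
from plant import *
import cv2
o=get_obs(); print({k:o[k] for k in ('time','tcp_pos','tool_rot','wrist_force','width')})
for n in ('scene','side','wrist'):
    c=get_calibration(n); print(n,{k:v for k,v in c.items()})
    cv2.imwrite(f'pics/a_{n}.png',camera(n)[:,:,::-1])
E
```

```text
pics
{'time': 0.0, 'tcp_pos': array([0.20855411, 0.61502909, 0.2303204 ]), 'tool_rot': array([[ 3.21072630e-01, -4.44049042e-04, -9.47054470e-01],
       [ 9.47052858e-01, -1.75320258e-03,  3.21072905e-01],
       [-1.80295045e-03, -9.99998365e-01, -1.42367448e-04]]), 'wrist_force': array([-0.67796529,  0.38182302, -0.49314654]), 'width': 0.08540276726762075}
scene {'intrinsics': array([[449.70739797,   0.        , 317.30244141],
       [  0.        , 449.70739797, 197.27651894],
       [  0.        ,   0.        ,   1.        ]]), 'extrinsics': array([[ 0.53729087,  0.84335777, -0.00813556, -0.29506916],
       [ 0.6713591 , -0.43351181, -0.60111935, -0.29390289],
       [-0.51048554,  0.31751405, -0.79911785,  1.63022338],
       [ 0.        ,  0.        ,  0.        ,  1.        ]])}
side {'intrinsics': array([[425.59823758,   0.        , 318.60670308],
       [  0.        , 425.59823758, 202.79093575],
       [  0.        ,   0.        ,   1.        ]]), 'extrinsics': array([[ 0.99018175, -0.13930311, -0.01160789, -0.52884845],
       [-0.09566267, -0.61474262, -0.78290495,  0.13681017],
       [ 0.10192523,  0.77632864, -0.62203303,  1.45417572],
       [ 0.        ,  0.        ,  0.        ,  1.        ]])}
wrist {'intrinsics': array([[290.3139167 ,   0.        , 320.3732231 ],
       [  0.        , 290.3139167 , 199.36116757],
       [  0.        ,   0.        ,   1.        ]]), 'mount': array([[ 9.99999377e-01,  1.09075543e-03, -2.36892246e-04,
         9.26708917e-04],
       [ 5.79512976e-04, -3.25975838e-01,  9.45377923e-01,
        -1.42028177e-01],
       [ 9.53954956e-04, -9.45377471e-01, -3.25976267e-01,
         8.48417855e-02],
       [ 0.00000000e+00,  0.00000000e+00,  0.00000000e+00,
         1.00000000e+00]])}
```

View pics/a_scene.png

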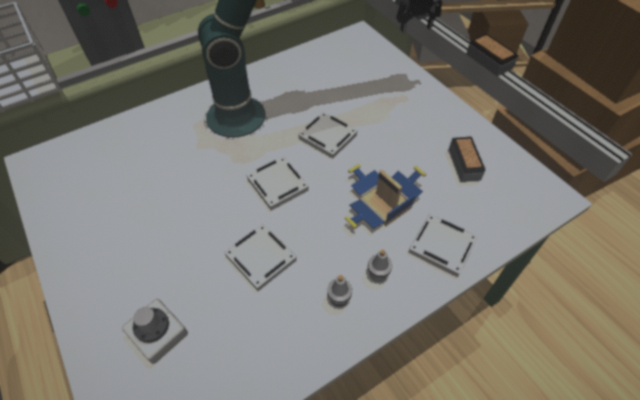

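View pics/a_side.png

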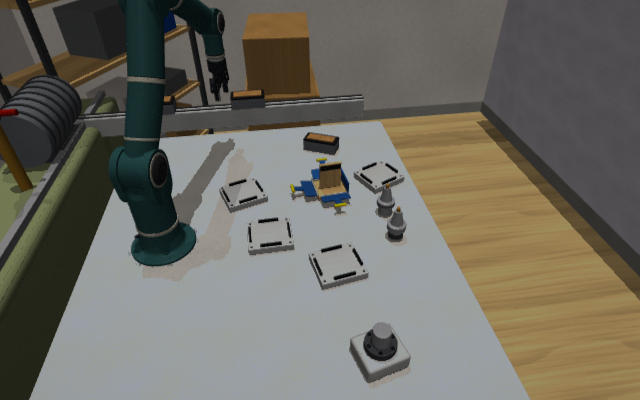

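View pics/a_wrist.png

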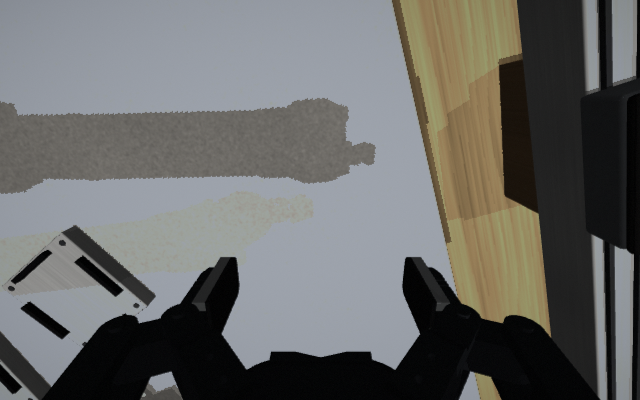

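The scene picture shows the tray at about (385,198), with four look-alike frames at (328,133), (277,182), (260,255) and (443,243). The holders are at (340,290) and (380,265), the pod at (466,158) and the drive head at (153,328). Next I'll measure them.

```bash
python3 - <<'E'
from plant import *
import numpy as np
np.set_printoptions(precision=4,suppress=True)
for n in ('scene','side'):
    for q in ('tray_handle','tray_foot','near_bar','left_bar','right_bar','near_hinge','left_hinge','right_hinge','frame','holder_a','drive_head','pod'):
        r=spot_point(n,q); print(n,q,[(round(d['score'],2),np.array(d['location'])) for d in r[:5]])
print(get_obs()['time'])
E
```

```text
scene tray_handle [(0.71, array([0.6069, 0.2106, 0.1109])), (0.33, array([0.4601, 0.1949, 0.0404]))]
scene tray_foot [(0.94, array([ 0.605 ,  0.2113, -0.0052]))]
scene near_bar [(0.89, array([0.4625, 0.1953, 0.042 ])), (0.19, array([0.6173, 0.5269, 0.0007]))]
scene left_bar [(0.69, array([0.5891, 0.3446, 0.0569]))]
scene right_bar [(0.71, array([0.62  , 0.0722, 0.0363]))]
scene near_hinge [(0.66, array([0.5474, 0.2066, 0.0176])), (0.59, array([0.604 , 0.2657, 0.0218]))]
scene left_hinge [(0.82, array([0.6033, 0.2682, 0.0186]))]
scene right_hinge [(0.66, array([0.5476, 0.2032, 0.0173])), (0.64, array([0.6144, 0.1581, 0.0227]))]
scene frame [(0.9, array([ 0.5604, -0.2036, -0.0007])), (0.68, array([ 0.2719,  0.2212, -0.0012])), (0.6, array([0.8195, 0.2575, 0.0017])), (0.56, array([ 0.36  , -0.0279, -0.0036]))]
scene holder_a [(0.68, array([0.7862, 0.048 , 0.0002])), (0.65, array([ 0.7861, -0.0787, -0.0009]))]
scene drive_head [(0.73, array([ 0.6161, -0.5265,  0.0034])), (0.66, array([0.5903, 0.3458, 0.057 ])), (0.51, array([0.6254, 0.0697, 0.0368]))]
scene pod [(0.65, array([0.6148, 0.5
[... 519 characters left out ...]
0.6032, 0.2691, 0.0202])), (0.28, array([0.6039, 0.2073, 0.1138]))]
side right_hinge [(0.62, array([0.4552, 0.196 , 0.0369])), (0.54, array([0.6129, 0.1585, 0.0234]))]
side frame [(0.96, array([ 0.5669, -0.2016, -0.0043])), (0.72, array([0.5467, 0.2074, 0.0167])), (0.64, array([ 0.2682,  0.2215, -0.0045])), (0.64, array([0.8134, 0.2575, 0.0009])), (0.61, array([ 0.3547, -0.0277,  0.0021]))]
side holder_a [(0.89, array([ 0.7827,  0.0479, -0.0016])), (0.71, array([ 0.7871, -0.0866, -0.    ]))]
side drive_head [(0.95, array([ 0.616 , -0.5292,  0.0009])), (0.59, array([ 0.6088,  0.2074, -0.0023]))]
side pod [(0.77, array([ 0.6124,  0.5317, -0.0018])), (0.6, array([0.6124, 0.1568, 0.022 ]))]
1.35
```

```bash
cat > h.py <<'E'
from plant import *
import numpy as np, cv2
np.set_printoptions(precision=4,suppress=True)
def plan(p,yaw,o=None):
    o=o or get_obs(); R=o['tool_rot']; d=R.T@(np.array(p)-o['tcp_pos'])*1000
    y0=np.degrees(np.arctan2(R[1,0],R[0,0])); t=-((yaw-y0+180)%360-180)
    print('t',round(o['time'],2),'tcp',o['tcp_pos'],'yaw',round(y0,2),'F',o['wrist_force'],'w',round(o['width'],4))
    print('MOVE',np.round(d,1),'turn',round(t,2)); return d,t
def cam(n,o=None):
    c=get_calibration(n)
    if n=='wrist':
        o=o or get_obs(); T=np.eye(4); T[:3,:3]=o['tool_rot']; T[:3,3]=o['tcp_pos']
        return c['intrinsics'],np.linalg.inv(T@c['mount'])
    return c['intrinsics'],c['extrinsics']
def proj(K,E,P):
    q=np.atleast_2d(P)@E[:3,:3].T+E[:3,3]; q=q@K.T; return q[:,:2]/q[:,2:]
E
python3 -c "
from h import *
plan([0.63,-0.2,0.26],96)"
```

```text
t 1.35 tcp [0.2087 0.6156 0.2313] yaw 71.27 F [-0.2418  0.3033 -0.3122] w 0.0856
MOVE [-637.1  -28.6 -660.8] turn -24.73
```

Request:
{"name": "play_rows", "arguments": {"commands": [[-260,-29,-270,-10],[-260,-29,-270,-10],[-260,-29,-270,-10],[-260,-29,-270,-10],[-260,-29,-270,-10],[-260,-29,-270,-10],[-260,-29,-270,-10],[-260,-29,-270,-10],[-280,-29,-290,-10],[-300,-29,-310,-10]]}}

```text
time: 2.18
tcp_pos: [0.3997, 0.2443, 0.2607]
tool_rot: [[0.152, 0.001, -0.988], [0.988, 0.001, 0.152], [0.001, -1.0, -0.001]]
wrist_force: [1.1, -0.5, 0.5]
width: 0.0857
```

```bash
python3 -c "
from h import *
plan([0.63,-0.2,0.26],96)"
```

```text
t 2.18 tcp [0.3997 0.2443 0.2607] yaw 81.27 F [ 1.0953 -0.4892  0.5352] w 0.0857
MOVE [-404.2    0.4 -295.1] turn -14.73
```

Request:
{"name": "play_rows", "arguments": {"commands": [[-404,0,-295,-15],[-404,0,-295,-15],[-404,0,-295,-15],[-404,0,-295,-15],[-404,0,-295,-15],[-404,0,-295,-15],[-404,0,-295,-15],[-404,0,-295,-15],[-404,0,-295,-15],[-404,0,-295,-15]]}}

```text
time: 3.02
tcp_pos: [0.5853, -0.1138, 0.2606]
tool_rot: [[-0.11, 0.002, -0.994], [0.994, 0.001, -0.11], [0.001, -1.0, -0.002]]
wrist_force: [0.1, -0.1, -0.1]
width: 0.0857
```

Request:
{"name": "play_rows", "arguments": {"commands": [[-70,0,-75,0],[-70,0,-75,0],[-70,0,-75,0],[-70,0,-75,0],[-70,0,-75,0]]}}

```text
time: 3.43
tcp_pos: [0.6675, -0.1762, 0.2596]
tool_rot: [[-0.108, 0.0, -0.994], [0.994, 0.001, -0.108], [0.001, -1.0, -0.0]]
wrist_force: [0.0, 0.6, -1.4]
width: 0.0853
```

```bash
python3 -c "
from h import *
o=get_obs(); im=camera('wrist'); cv2.imwrite('pics/b_wrist.png',im[:,:,::-1])
np.save('b_T.npy',np.r_[o['tcp_pos'],o['tool_rot'].ravel()])
print(o['joint_vel'])
plan([0.63,-0.2,0.26],96)
for r in spot_point('wrist','frame'): print(r)
r=cut_out('wrist','frame')
m=r[0]['region']; np.save('b_m.npy',m); print(r[0]['score'],m.sum(),np.argwhere(m).mean(0))
"
```

```text
[-1.5949 -2.1156 -0.8074  2.4051 -0.056   0.1376 -0.1712]
t 3.48 tcp [ 0.6671 -0.175   0.26  ] yaw 96.28 F [0.1852 0.0105 0.1764] w 0.0856
MOVE [-20.8  -0.1  39.6] turn 0.28
{'location': [0.5652, -0.2003, 0.0006], 'score': 0.75}
0.9 15674 [ 75.8908 309.3068]
```

View pics/b_wrist.png

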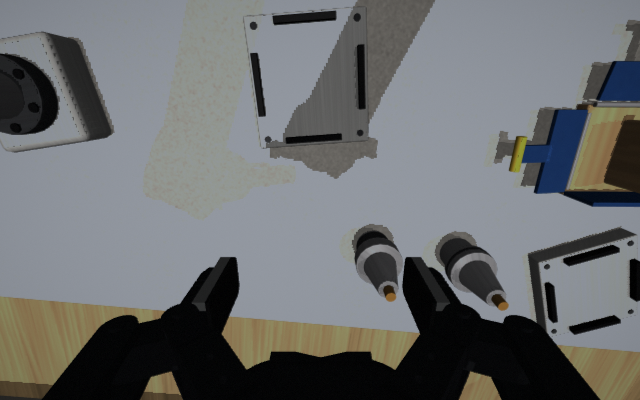

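The wrist picture shows the whole frame at columns 244–370, rows 6–150. I'll fit its pose from the silhouette and the ledges.

```bash
cat > fit.py <<'E'
from h import *
from scipy.optimize import minimize
im=cv2.imread('pics/b_wrist.png'); v=np.load('b_T.npy'); o={'tcp_pos':v[:3],'tool_rot':v[3:].reshape(3,3)}
m=np.load('b_m.npy')
K,E=cam('wrist',o); S=4
mm=cv2.resize(m.astype(np.uint8),None,fx=S,fy=S,interpolation=cv2.INTER_NEAREST).astype(bool)
def hull(p,L=(.15,.14,.025)):
    x,y,a=p; c,s=np.cos(a),np.sin(a)
    P=[[x+c*u-s*w,y+s*u+c*w,z] for u in(-L[0]/2,L[0]/2) for w in(-L[1]/2,L[1]/2) for z in(0,L[2])]
    q=(proj(K,E,P)+.5)*S-.5
    return cv2.convexHull(q.astype(np.float32))
def cost(p):
    k=np.zeros(mm.shape,np.uint8); cv2.fillConvexPoly(k,np.round(hull(p)*16).astype(int),1,shift=4)
    return (k.astype(bool)^mm).sum()/mm.sum()
res=[]
for a in (0,10,-10,90,100,80):
    r=minimize(cost,[.565,-.2,np.radians(a)],method='Nelder-Mead',options=dict(initial_simplex=np.array([.565,-.2,np.radians(a)])+np.array([[0,0,0],[.01,0,0],[0,.01,0],[0,0,.1]]),xatol=1e-5))
    print(a,r.fun,r.x[:2],np.degrees(r.x[2])); res.append((r.fun,r.x))
b=min(res,key=lambda t:t[0])[1]
x,y,a=b; c,s=np.cos(a),np.sin(a)
big=cv2.resize(im,None,fx=S,fy=S)
def poly(hx,hy,z,col):
    P=[[x+c*u-s*w,y+s*u+c*w,z] for u,w in((-hx,-hy),(hx,-hy),(hx,hy),(-hx,hy))]
    cv2.polylines(big,[np.round((proj(K,E,P)+.5)*S-.5).astype(np.int32)],True,col,1)
poly(.075,.07,.025,(0,0,255)); poly(.063,.058,.035,(0,255,0))
cv2.imwrite('pics/b_fit%d.png'%(np.degrees(a)),big[0:600,900:1560])
E
python3 fit.py; ls pics
```

```text
0 0.016145368125558248 [ 0.5656 -0.1994] 10.08276907993742
10 0.016197205563353325 [ 0.5655 -0.1995] 10.057067940161748
-10 0.01620916804899834 [ 0.5655 -0.1994] 10.082077986987242
90 0.12497607502870997 [ 0.5624 -0.2042] 100.37910079089392
100 0.12490828761005487 [ 0.5622 -0.2038] 100.2778368467736
80 0.12486442516268981 [ 0.5624 -0.2041] 100.51523600457952
a_scene.png
a_side.png
a_wrist.png
b_fit10.png
b_wrist.png
```

View pics/b_fit10.png

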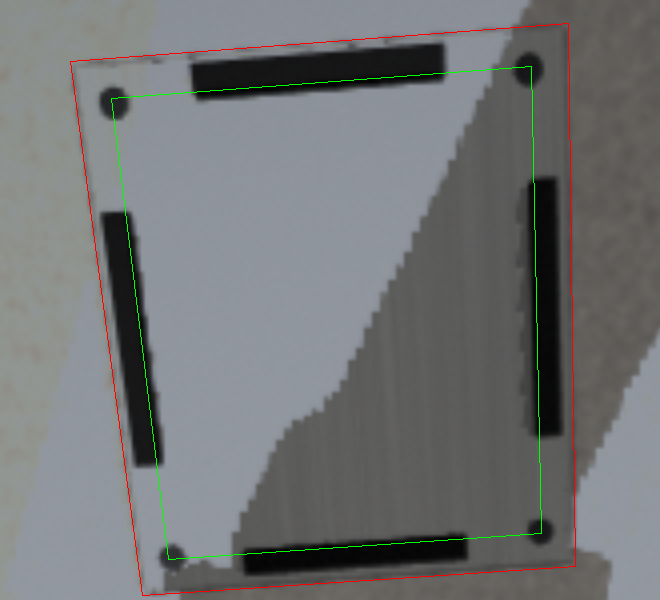

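```bash
python3 -c "
from h import *
plan([0.68,0.21,0.26],96)"
```

```text
t 3.58 tcp [ 0.667  -0.174   0.2607] yaw 96.36 F [-0.4762  0.3245  0.325 ] w 0.0852
MOVE [380.2   1.6 -55.4] turn 0.36
```

The fit overlays well: frame at (0.5655, −0.1995), yaw 10.1°, ledges within about 1 px. Now I'll look at the tray.

Request:
{"name": "play_rows", "arguments": {"commands": [[380,1,-55,0],[380,1,-55,0],[380,1,-55,0],[380,1,-55,0],[380,1,-55,0],[380,1,-55,0],[380,1,-55,0],[380,1,-55,0],[380,1,-55,0],[380,1,-55,0]]}}

```text
time: 4.42
tcp_pos: [0.6767, 0.2215, 0.2608]
tool_rot: [[-0.123, 0.0, -0.992], [0.992, 0.008, -0.123], [0.008, -1.0, -0.001]]
wrist_force: [-0.5, 2.2, -0.1]
width: 0.0852
```

Request:
{"name": "play_rows", "arguments": {"commands": [[35,0,0,0],[35,0,0,0],[35,0,0,0]]}}

```text
time: 4.67
tcp_pos: [0.6699, 0.2618, 0.2612]
tool_rot: [[-0.131, -0.001, -0.991], [0.991, 0.011, -0.131], [0.011, -1.0, -0.001]]
wrist_force: [-0.6, -0.2, -0.1]
width: 0.0855
```

```bash
python3 -c "
from h import *
o=get_obs(); im=camera('wrist'); cv2.imwrite('pics/c_wrist.png',im[:,:,::-1])
print(o['joint_vel'])
plan([0.68,0.21,0.26],96)
for q in ('tray_handle','tray_foot','near_bar','left_bar','right_bar','near_hinge','left_hinge','right_hinge'):
    print(q,[(round(d['score'],2),np.array(d['location'])) for d in spot_point('wrist',q)])
np.save('c_T.npy',np.r_[o['tcp_pos'],o['tool_rot'].ravel()])
"
```

```text
[ 2.7835 -0.4876  3.1347  1.0717  1.5523  0.0643  0.7884]
t 4.72 tcp [0.671  0.2583 0.2613] yaw 97.29 F [ 1.3544 -1.7326  0.1649] w 0.0855
MOVE [-49.1   0.9  -2.8] turn 1.29
tray_handle [(0.69, array([0.6104, 0.2081, 0.1111]))]
tray_foot [(0.85, array([ 0.6052,  0.2087, -0.001 ]))]
near_bar []
left_bar [(0.58, array([0.5951, 0.3473, 0.0586]))]
right_bar [(0.67, array([0.6229, 0.0694, 0.043 ]))]
near_hinge [(0.76, array([0.5483, 0.2077, 0.0206]))]
left_hinge [(0.71, array([0.6005, 0.2644, 0.0218]))]
right_hinge [(0.96, array([0.6126, 0.1562, 0.0216]))]
```

View pics/c_wrist.png

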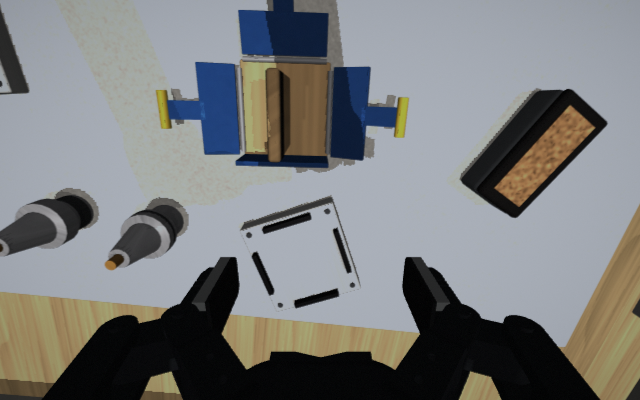

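```bash
python3 - <<'E'
from h import *
from scipy.optimize import least_squares
D=[((0,0),(.6069,.2106)),((0,0),(.6053,.2085)),((0,0),(.6104,.2081)),((0,0),(.605,.2113)),((0,0),(.6087,.2099)),((0,0),(.6052,.2087)),
((-.06,0),(.5474,.2066)),((-.06,0),(.546,.2047)),((-.06,0),(.5483,.2077)),
((0,.055),(.6033,.2682)),((0,.055),(.6032,.2691)),((0,.055),(.6005,.2644)),
((0,-.055),(.6144,.1581)),((0,-.055),(.6129,.1585)),((0,-.055),(.6126,.1562)),
((-.149,0),(.4625,.1953)),((-.149,0),(.4566,.1995)),
((0,.137),(.5891,.3446)),((0,.137),(.5937,.3418)),((0,.137),(.5951,.3473)),
((0,-.143),(.62,.0722)),((0,-.143),(.6206,.0677)),((0,-.143),(.6229,.0694))]
A=np.array([d[0] for d in D]);B=np.array([d[1] for d in D])
def f(p):
    c,s=np.cos(p[2]),np.sin(p[2]); return (A@np.array([[c,s],[-s,c]])+p[:2]-B).ravel()
r=least_squares(f,[.6,.2,.1],loss='soft_l1',f_scale=.003); x,y,a=r.x
print(r.x[:2],np.degrees(a),np.abs(r.fun).max(),np.sqrt((r.fun**2).mean()))
# overlay on wrist picture + scene + side
def model(P): 
    c,s=np.cos(a),np.sin(a); P=np.array(P); return np.c_[x+c*P[:,0]-s*P[:,1],y+s*P[:,0]+c*P[:,1],P[:,2]]
v=np.load('c_T.npy'); o={'tcp_pos':v[:3],'tool_rot':v[3:].reshape(3,3)}
for n,fn,o_ in (('wrist','c_wrist',o),('scene','a_scene',None),('side','a_side',None)):
    K,E=cam(n,o_); im=cv2.imread(f'pics/{fn}.png'); S=4; big=cv2.resize(im,None,fx=S,fy=S)
    for P,col in (([(-.042,-.006,.128),(.042,-.006,.128),(.042,.006,.128),(-.042,.006,.128)],(0,255,0)),([(-.06,-.055,.018),(.06,-.055,.018),(.06,.055,.018),(-.06,.055,.018)],(0,0,255))):
        cv2.polylines(big,[np.round((proj(K,E,model(P))+.5)*S-.5).astype(np.int32)],True,col,1)
    u=(proj(K,E,model([(0,0,.05)]))[0]*S).astype(int); u=np.maximum(u,(300,300)); cv2.imwrite(f'pics/c_fit_{n}.png',big[u[1]-300:u[1]+300,u[0]-300:u[0]+300])
# direct fit
E
python3 - <<'E'
import cv2,numpy as np
cv2.imwrite('pics/c_all.png',np.hstack([cv2.resize(cv2.imread(f'pics/c_fit_{n}.png'),(400,400)) for n in('wrist','scene')]))
E
```

```text
[0.6072 0.211 ] 5.601696454357608 0.005577829869353457 0.0021090944741325316
```

View pics/c_fit_wrist.png

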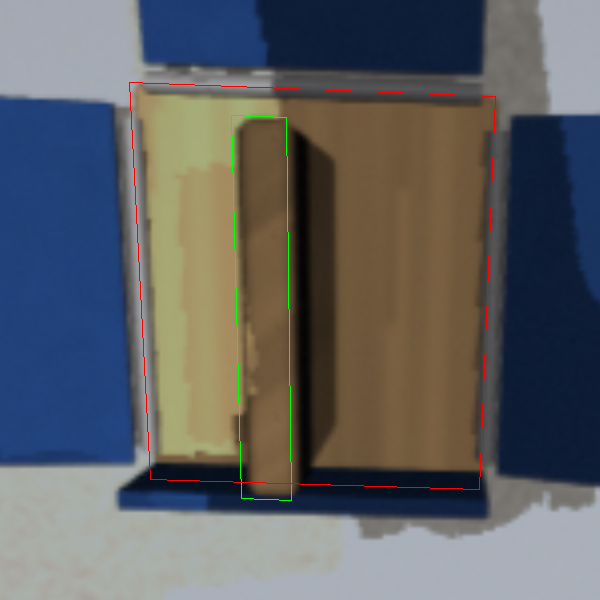

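View pics/c_fit_scene.png

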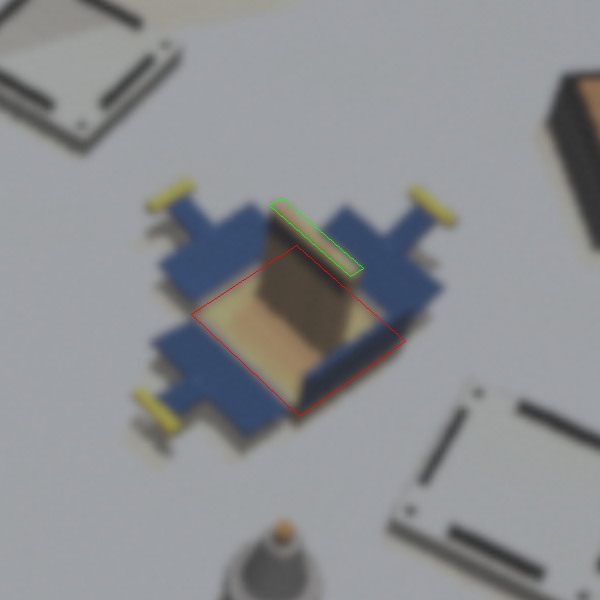

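The tray fits at (0.607, 0.211), yaw 5.6°, with the overlays within about 2 mm. Now I'll go above the fin.

```bash
python3 -c "
from h import *
plan([0.607,0.2115,0.16],95.6)"
```

```text
t 5.12 tcp [0.6727 0.2551 0.2612] yaw 96.98 F [-0.0251 -0.7711 -0.4479] w 0.0855
MOVE [-36.1 100.8  70.6] turn 1.38
```

Request:
{"name": "play_rows", "arguments": {"commands": [[-18,25,35,1],[-36,50,70.5,1.4],[-36,80,70.5,1.4],[-36,100,70.5,1.4],[-36,100,70.5,1.4],[-36,100,70.5,1.4]]}}

```text
time: 5.62
tcp_pos: [0.607, 0.2114, 0.1605]
tool_rot: [[-0.097, -0.001, -0.995], [0.995, 0.008, -0.097], [0.008, -1.0, -0.0]]
wrist_force: [0.6, 0.3, 1.1]
width: 0.0852
```

```bash
python3 -c "
from h import *
plan([0.607,0.2115,0.092],95.6);print(get_obs()['tool_rot'])
cv2.imwrite('pics/d.png',camera('wrist')[:,:,::-1])"
```

```text
t 5.62 tcp [0.607  0.2114 0.1605] yaw 95.56 F [0.5657 0.3039 1.0643] w 0.0852
MOVE [-0.4 68.5  0. ] turn -0.04
[[-0.0968 -0.0006 -0.9953]
 [ 0.9953  0.0078 -0.0968]
 [ 0.0078 -1.     -0.0001]]
```

View pics/d.png

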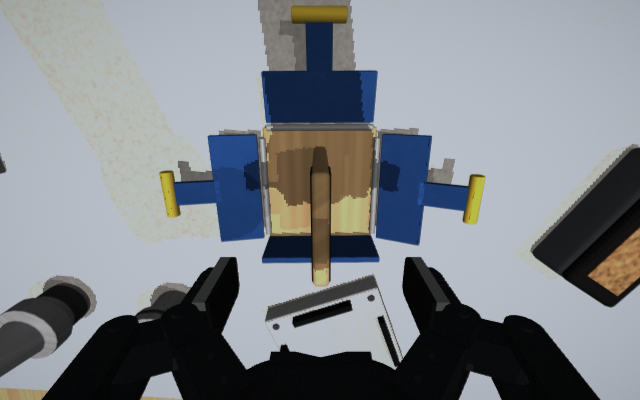

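The fin is centred between the fingers (column 320). I'll go down and close.

Request:
{"name": "play_rows", "arguments": {"commands": [[0,25,0,0],[0,50,0,0],[0,62,0,0],[0,68,0,0],[0,68,0,0]]}}

```text
time: 6.08
tcp_pos: [0.6085, 0.2125, 0.0936]
tool_rot: [[-0.097, 0.002, -0.995], [0.995, 0.008, -0.097], [0.008, -1.0, -0.002]]
wrist_force: [0.3, 0.2, 0.6]
width: 0.0855
```

Request:
{"name": "play_rows", "arguments": {"commands": [[0,0,0,0],[0,0,0,0],[0,0,0,0],[0,0,0,0],[0,0,0,0],[0,0,0,0],[0,0,0,0],[0,0,0,0]], "gripper": 0, "squeeze": 70}}

```text
time: 6.75
tcp_pos: [0.6088, 0.2124, 0.094]
tool_rot: [[-0.097, 0.002, -0.995], [0.995, 0.008, -0.097], [0.008, -1.0, -0.003]]
wrist_force: [-1.1, -0.3, 2.9]
width: 0.0112
```

```bash
python3 -c "
from h import *
plan([0.607,0.2115,0.152],95.6);o=get_obs();print(o['tool_rot'])
c='scene';camera(c);print([(r['score'],r['location']) for r in spot_point(c,'tray_handle')])"
```

```text
t 6.75 tcp [0.6088 0.2124 0.094 ] yaw 95.59 F [-1.0903 -0.2607  2.9203] w 0.0112
MOVE [ -0.2 -58.    1.7] turn -0.01
[[-0.0974  0.0022 -0.9952]
 [ 0.9952  0.0083 -0.0974]
 [ 0.008  -1.     -0.003 ]]
[(0.66, [0.6051, 0.2116, 0.1109]), (0.19, [0.7822, 0.0491, 0.0017])]
```

Request:
{"name": "play_rows", "arguments": {"commands": [[0,-8,0,0],[0,-22,0,0],[0,-40,0,0],[0,-60,0,0],[0,-75,0,0],[0,-85,0,0],[0,-90,0,0],[0,-90,0,0]]}}

```text
time: 7.52
tcp_pos: [0.6088, 0.2118, 0.1851]
tool_rot: [[-0.097, 0.003, -0.995], [0.995, 0.009, -0.097], [0.009, -1.0, -0.004]]
wrist_force: [0.8, -0.3, -6.5]
width: 0.0113
```

```bash
python3 -c "
from h import *
plan([0.5655,-0.1995,0.18],100.1);o=get_obs();print(o['tool_rot'])
cv2.imwrite('pics/e.png',camera('side')[:,:,::-1])"
```

```text
t 7.52 tcp [0.6088 0.2118 0.1851] yaw 95.59 F [ 0.8458 -0.3013 -6.4683] w 0.0113
MOVE [-405.2    1.2   83.2] turn -4.51
[[-0.0974  0.0033 -0.9952]
 [ 0.9952  0.0091 -0.0974]
 [ 0.0087 -1.     -0.0042]]
```

View pics/e.png

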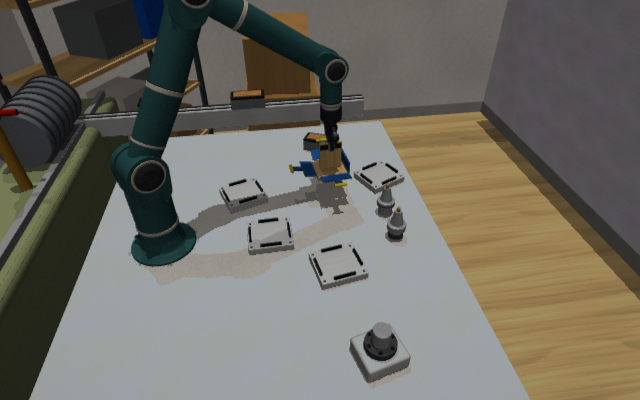

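The tray is held level and clear of the table. I'll carry it to above the frame.

Request:
{"name": "play_rows", "arguments": {"commands": [[-8,0,2,0],[-25,0,5,0],[-50,0,10,-0.5],[-78,0,16,-1],[-107,0,22,-1.5],[-136,0,28,-2],[-165,0,34,-2.5],[-194,0,40,-3],[-223,0,46,-3.5],[-252,0,52,-4]]}}

```text
time: 8.4
tcp_pos: [0.5796, -0.0462, 0.1806]
tool_rot: [[-0.166, -0.001, -0.986], [0.986, 0.008, -0.166], [0.008, -1.0, -0.001]]
wrist_force: [0.8, -0.3, -7.1]
width: 0.011
```

```bash
python3 -c "
from h import *
plan([0.5655,-0.1995,0.18],100.1)"
```

```text
t 8.4 tcp [ 0.5796 -0.0462  0.1806] yaw 99.58 F [ 0.8133 -0.2666 -7.1262] w 0.011
MOVE [-148.8   -0.6   39.4] turn -0.52
```

Request:
{"name": "play_rows", "arguments": {"commands": [[-25,0,7,0],[-53,0,14,0],[-80,0,21,-0.3],[-105,0,28,-0.5],[-126,0,34,-0.5],[-140,0,37,-0.5],[-149,0,39.5,-0.5],[-149,0,39.5,-0.5],[-149,0,39.5,-0.5]]}}

```text
time: 9.15
tcp_pos: [0.5648, -0.1994, 0.1787]
tool_rot: [[-0.174, -0.002, -0.985], [0.985, 0.009, -0.174], [0.009, -1.0, 0.0]]
wrist_force: [-0.1, 1.3, -7.1]
width: 0.0109
```

```bash
cat > look.py <<'E'
from h import *
import sys
tag=sys.argv[1]; z0=float(sys.argv[2]) # tray underside z
o=get_obs(); plan([0.5655,-0.1995,0.15],100.1,o); print(o['tool_rot'][:,1])
np.save('T.npy',np.r_[o['tcp_pos'],o['tool_rot'].ravel()])
tiles=[]
for n in ('scene','side','wrist'):
    im=camera(n); cv2.imwrite(f'pics/{tag}_{n}.png',im[:,:,::-1])
    for q in ('tray_handle','tray_foot','near_hinge','left_hinge','right_hinge','near_bar','left_bar','right_bar'):
        print(n,q,[(round(d['score'],2),np.array(d['location'])) for d in spot_point(n,q)[:2]])
E
python3 look.py f 0.09
```

```text
t 9.15 tcp [ 0.5648 -0.1994  0.1787] yaw 100.05 F [-0.0924  1.3176 -7.0575] w 0.0109
MOVE [-0.5 28.7 -0.6] turn -0.05
[-0.002   0.0091 -1.    ]
scene tray_handle [(0.75, array([ 0.5639, -0.2022,  0.1978]))]
scene tray_foot []
scene near_hinge [(0.61, array([ 0.5034, -0.2105,  0.1011])), (0.47, array([ 0.5734, -0.251 ,  0.1077]))]
scene left_hinge [(0.9, array([ 0.5569, -0.1443,  0.1035])), (0.42, array([ 0.4173, -0.2281,  0.1236]))]
scene right_hinge [(0.76, array([ 0.5744, -0.2547,  0.107 ])), (0.3, array([ 0.5599, -0.2   , -0.0009]))]
scene near_bar [(0.76, array([ 0.4169, -0.2265,  0.1234]))]
scene left_bar [(0.68, array([ 0.539 , -0.0678,  0.1391]))]
scene right_bar [(0.9, array([ 0.5908, -0.3374,  0.121 ])), (0.63, array([ 0.5734, -0.2513,  0.1092]))]
side tray_handle [(0.81, array([ 0.5609, -0.2027,  0.1987]))]
side tray_foot [(0.71, array([ 0.5013, -0.2112,  0.1034])), (0.67, array([ 0.5633, -0.2011,  0.0812]))]
side near_hinge [(0.59, array([ 0.5055, -0.2073,  0.1037]))]
side left_hinge [(0.63, array([ 0.5566, -0.1434,  0.1073]))]
side right_hinge [(0.66, array([ 0.5734, -0.2527,  0.1057]))]
side near_bar [(0.95, array([ 0.4168, -0.2231,  0.1263]))]
side left_bar [(0.85, array([ 0.5425, -0.0686,  0.1451])), (0.46, array([ 0.5885, -0.3453,  0.1228]))]
side right_bar [(0.75, array([ 0.5883, -0.3435,  0.1235])), (0.75, array([ 0.4163, -0.2229,  0.1229]))]
wrist tray_handle [(0.63, array([ 0.567 , -0.2033,  0.1955]))]
wrist tray_foot [(0.78, array([ 0.5633, -0.2004,  0.0855])), (0.31, array([ 0.5666, -0.2018,  0.198 ]))]
wrist near_hinge [(0.84, array([ 0.5036, -0.2088,  0.1052]))]
wrist left_hinge [(0.91, array([ 0.5527, -0.1465,  0.107 ]))]
wrist right_hinge [(0.6, array([ 0.575 , -0.2506,  0.1095]))]
wrist near_bar []
wrist left_bar [(0.67, array([ 0.5378, -0.0658,  0.1441]))]
wrist right_bar [(0.86, array([ 0.5917, -0.3446,  0.1247]))]
```

```bash
cat > ov.py <<'E'
from h import *
import sys
tag=sys.argv[1]; tx,ty,ta,tz=[float(v) for v in sys.argv[2:6]]; fx,fy,fa=.5655,-.1995,np.radians(10.1)
v=np.load('T.npy'); o={'tcp_pos':v[:3],'tool_rot':v[3:].reshape(3,3)}
def M(P,x,y,a,z):
    c,s=np.cos(a),np.sin(a); P=np.array(P); return np.c_[x+c*P[:,0]-s*P[:,1],y+s*P[:,0]+c*P[:,1],P[:,2]+z]
rect=lambda a,b,z:[(-a,-b,z),(a,-b,z),(a,b,z),(-a,b,z)]
for n in ('wrist','scene','side'):
    K,E=cam(n,o); im=cv2.imread(f'pics/{tag}_{n}.png'); S=6 if n!='wrist' else 3; big=cv2.resize(im,None,fx=S,fy=S)
    d=lambda P,col:cv2.polylines(big,[np.round((proj(K,E,P)+.5)*S-.5).astype(np.int32)],True,col,1)
    d(M(rect(.042,.006,.128),tx,ty,np.radians(ta),tz),(0,255,0)); d(M(rect(.06,.055,.018),tx,ty,np.radians(ta),tz),(0,255,0))
    d(M(rect(.06,.055,.0),tx,ty,np.radians(ta),tz),(255,255,0))
    d(M(rect(.075,.07,.025),fx,fy,fa,0),(0,0,255)); d(M(rect(.075,.07,.0),fx,fy,fa,0),(0,0,255)); d(M(rect(.063,.058,.035),fx,fy,fa,0),(0,128,255))
    u=(proj(K,E,M([(0,0,.03)],tx,ty,0,tz/2))[0]*S).astype(int); u=np.maximum(u,(300,300)); cv2.imwrite(f'pics/{tag}_ov_{n}.png',big[u[1]-300:u[1]+300,u[0]-300:u[0]+300])
E
python3 ov.py f 0.5635 -0.1995 10.05 0.085
```

```text
(no output)
```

View pics/f_ov_wrist.png

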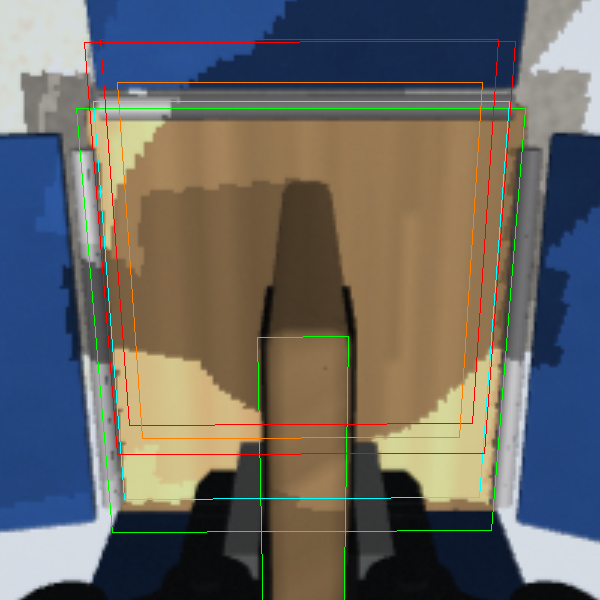

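View pics/f_ov_scene.png

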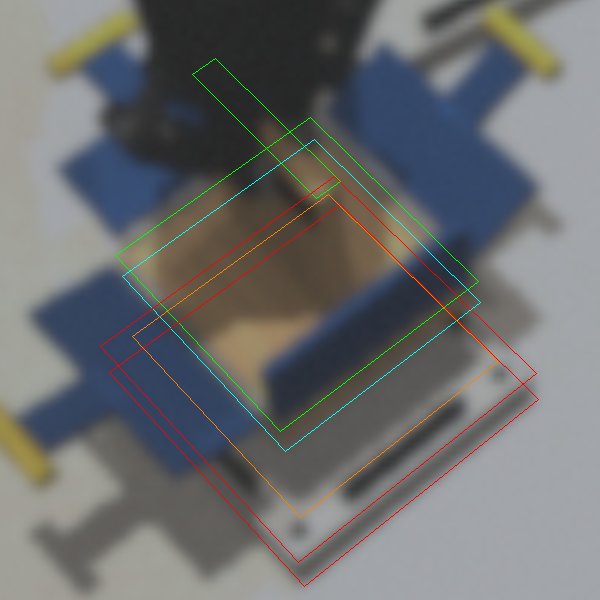

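View pics/f_ov_side.png

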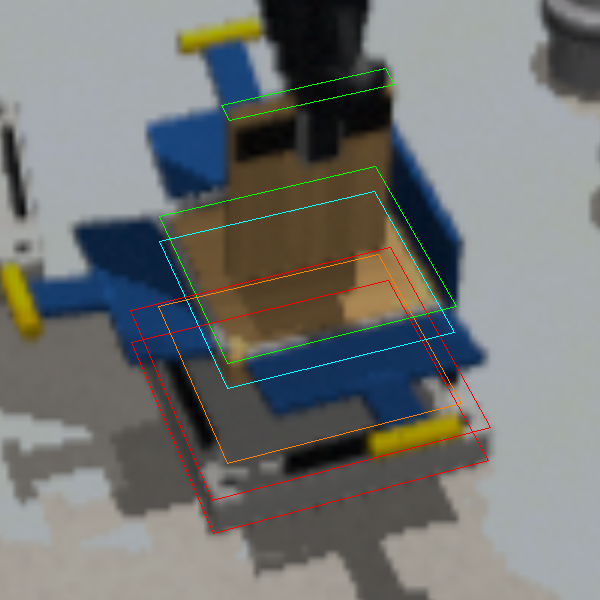

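```bash
python3 - <<'E'
from h import *
v=np.load('b_T.npy'); o={'tcp_pos':v[:3],'tool_rot':v[3:].reshape(3,3)}
K,E=cam('wrist',o); g=cv2.imread('pics/b_wrist.png').max(2).astype(float)
c,s=np.cos(np.radians(10.1)),np.sin(np.radians(10.1))
# sample profile along frame axes on plane z=.025, dark crossing
def val(u,w,z=.025):
    P=np.c_[.5655+c*u-s*w,-.1995+s*u+c*w,np.full_like(u,z)]
    q=proj(K,E,P).astype(np.float32); return cv2.remap(g.astype(np.float32),q[:,0].reshape(1,-1),q[:,1].reshape(1,-1),cv2.INTER_LINEAR)[0]
t=np.arange(.050,.078,.0002)
for name,ax,sg in (('+x',0,1),('-x',0,-1),('+y',1,1),('-y',1,-1)):
    out=[]
    for k in np.arange(-.025,.026,.005):
        u=sg*t if ax==0 else np.full_like(t,k); w=np.full_like(t,k) if ax==0 else sg*t
        p=val(u,w); i=np.argmin(p); th=(p[:20].mean() if 0 else p[0]+p[i])/2
        j=np.argmax(p<th); out.append(t[j]*1000)
    print(name,np.round(out,1),np.median(out))
E
```

```text
+x [63.2 62.6 62.8 62.8 63.  62.8 62.8 63.  63.  62.6 62.8] 62.799999999999926
-x [63.  63.2 63.2 63.  63.2 63.2 63.  63.2 63.  63.2 63.4] 63.199999999999925
+y [57.4 57.4 57.4 57.6 57.8 57.8 57.6 57.6 57.6 57.6 57.6] 57.59999999999996
-y [58.  57.8 57.6 58.2 57.8 58.2 57.6 58.2 57.4 57.8 57.4] 57.799999999999955
```

```bash
python3 - <<'E'
from h import *
v=np.load('T.npy'); o={'tcp_pos':v[:3],'tool_rot':v[3:].reshape(3,3)}
K,E=cam('wrist',o); im=cv2.imread('pics/f_wrist.png'); 
c,s=np.cos(np.radians(10.05)),np.sin(np.radians(10.05))
def prof(u,w,z):
    P=np.c_[.5635+c*u-s*w,-.1995+s*u+c*w,np.full_like(u,z)]
    q=proj(K,E,P).astype(np.float32); return [cv2.remap(im,q[:,0].reshape(1,-1),q[:,1].reshape(1,-1),cv2.INTER_LINEAR)[0],q]
t=np.arange(-.050,-.034,.001)
for w in (-.003,0,.003):
    p,q=prof(t,np.full_like(t,w),.2127); print('fin',w,[(round(a*1000),int(b.sum())) for a,b in zip(t,p)])
t=np.arange(-.070,-.050,.001)
for w in (-.03,.02,.03):
    p,q=prof(t,np.full_like(t,w),.103); print('foot',w,[(round(a*1000),list(map(int,b))) for a,b in zip(t,p)])
t=np.arange(.045,.062,.001)
for sg in (1,-1):
    p,q=prof(np.full_like(t,.0),sg*t,.103); print('footy',sg,[(round(a*1000),list(map(int,b))) for a,b in zip(t,p)])
big=cv2.resize(im[0:240,200:440],None,fx=3,fy=3,interpolation=cv2.INTER_CUBIC)[:600]; cv2.imwrite('pics/f_big.png',big)
E
```

```text
fin -0.003 [(-50, 163), (-49, 159), (-48, 162), (-47, 162), (-46, 160), (-45, 163), (-44, 163), (-43, 177), (-42, 241), (-41, 282), (-40, 286), (-39, 295), (-38, 297), (-37, 300), (-36, 302), (-35, 301)]
fin 0 [(-50, 169), (-49, 170), (-48, 170), (-47, 168), (-46, 166), (-45, 169), (-44, 171), (-43, 205), (-42, 279), (-41, 307), (-40, 322), (-39, 329), (-38, 333), (-37, 332), (-36, 329), (-35, 329)]
fin 0.003 [(-50, 178), (-49, 177), (-48, 177), (-47, 176), (-46, 176), (-45, 175), (-44, 178), (-43, 213), (-42, 289), (-41, 318), (-40, 332), (-39, 338), (-38, 332), (-37, 321), (-36, 328), (-35, 330)]
foot -0.03 [(-70, [149, 81, 42]), (-69, [147, 81, 42]), (-68, [147, 81, 42]), (-67, [146, 80, 40]), (-66, [145, 79, 40]), (-65, [117, 78, 55]), (-64, [106, 104, 103]), (-63, [107, 106, 106]), (-62, [145, 142, 143]), (-61, [115, 112, 112]), (-60, [113, 111, 111]), (-59, [100, 98, 98]), (-58, [81, 82, 83]), (-57, [78, 103, 126]), (-56, [86, 124, 156]), (-55, [86, 125, 157]), (-54, [86, 125, 157]), (-53, [86, 125, 157]), (-52, [86, 125, 157]), (-51, [86, 125, 157]), (-50, [86, 125, 157])]
foo
[... 998 characters left out ...]
 117, 148]), (47, [80, 116, 147]), (48, [80, 117, 147]), (49, [80, 116, 146]), (50, [79, 115, 144]), (51, [79, 114, 144]), (52, [80, 114, 144]), (53, [71, 102, 127]), (54, [58, 68, 76]), (55, [75, 74, 74]), (56, [96, 94, 95]), (57, [109, 107, 107]), (58, [113, 111, 111]), (59, [108, 107, 107]), (60, [109, 111, 112]), (61, [134, 139, 141])]
footy -1 [(45, [66, 97, 121]), (46, [66, 97, 122]), (47, [65, 95, 120]), (48, [64, 95, 119]), (49, [65, 95, 120]), (50, [64, 94, 117]), (51, [61, 77, 92]), (52, [65, 65, 67]), (53, [77, 75, 76]), (54, [84, 83, 83]), (55, [86, 85, 85]), (56, [82, 81, 81]), (57, [81, 81, 81]), (58, [114, 119, 121]), (59, [82, 82, 81]), (60, [50, 31, 20]), (61, [59, 31, 15])]
```

View pics/f_big.png

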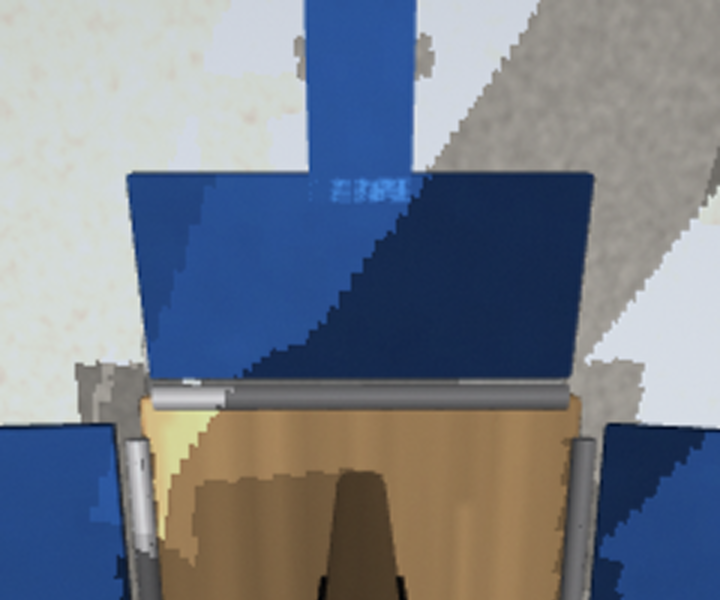

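In the wrist picture the tray needs about 2.3 mm along its +x and 1.2 mm to its −y to centre over the frame. I'll apply that and lower it to just above the ledges.

Request:
{"name": "play_rows", "arguments": {"commands": [[-0.6,6,-1.2,0],[-1.2,15,-2.3,0],[-1.2,25,-2.3,0],[-1.2,34,-2.3,0],[-1.2,41,-2.3,0],[-1.2,44,-2.3,0],[-1.2,44,-2.3,0],[-1.2,44,-2.3,0]]}}

```text
time: 11.17
tcp_pos: [0.5679, -0.2003, 0.1351]
tool_rot: [[-0.175, -0.001, -0.985], [0.985, 0.008, -0.175], [0.008, -1.0, -0.001]]
wrist_force: [-0.2, -0.1, -5.6]
width: 0.0112
```

```bash
python3 - <<'E'
from h import *
o=get_obs(); plan([.5671,-.2002,.1187],100.1,o); print(o['tool_rot'][:,1])
np.save('T.npy',np.r_[o['tcp_pos'],o['tool_rot'].ravel()])
for n in ('scene','side','wrist'): cv2.imwrite(f'pics/g_{n}.png',camera(n)[:,:,::-1])
E
python3 ov.py g 0.5655 -0.2005 10.05 0.041
python3 -c "
import cv2,numpy as np
cv2.imwrite('pics/g_2.png',np.hstack([cv2.resize(cv2.imread(f'pics/g_ov_{n}.png'),(400,400)) for n in('scene','side')]))"
```

```text
t 11.17 tcp [ 0.5679 -0.2003  0.1351] yaw 100.08 F [-0.2214 -0.0728 -5.6367] w 0.0112
MOVE [ 0.1 16.4  0.8] turn -0.02
[-0.0009  0.008  -1.    ]
```

View pics/g_ov_scene.png

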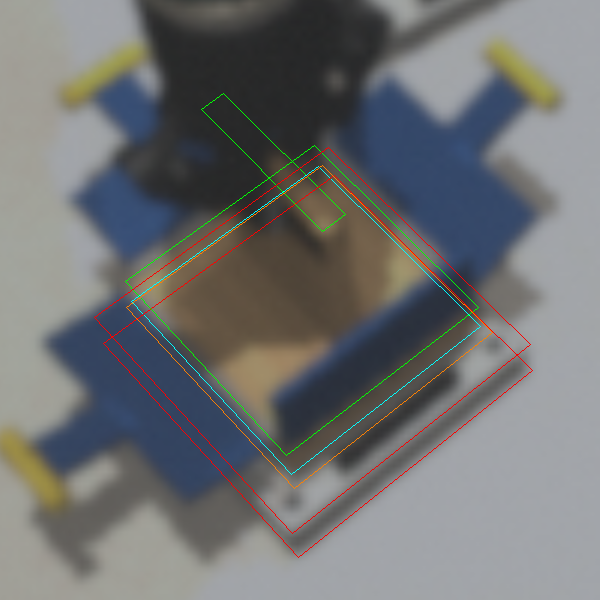

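View pics/g_ov_side.png

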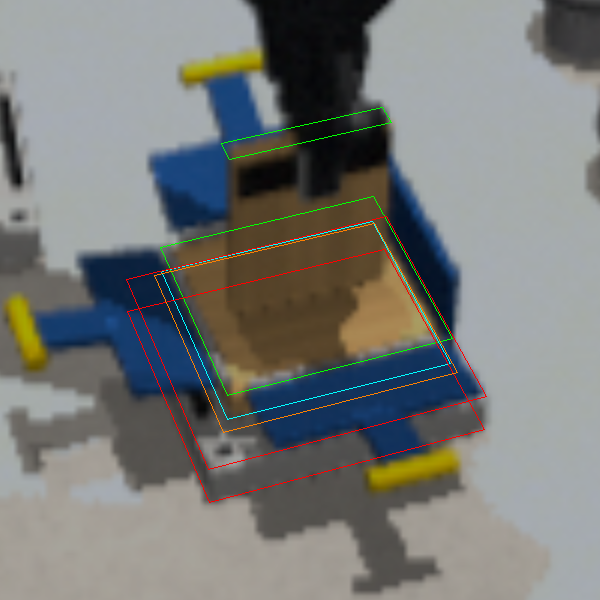

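View pics/g_ov_wrist.png

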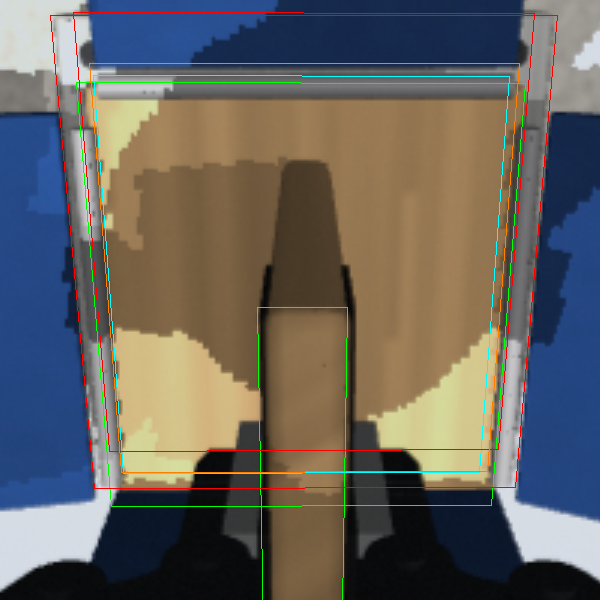

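Both views show the foot centred over the ledges within about 1 mm. Lowering it in.

Request:
{"name": "play_rows", "arguments": {"commands": [[-0.5,3,0.3,0],[-0.5,6,0.3,0],[-0.5,9,0.3,0],[-0.5,11,0.3,0],[-0.5,13,0.3,0],[-0.5,13,0.3,0]]}}

```text
time: 11.82
tcp_pos: [0.5677, -0.2006, 0.1223]
tool_rot: [[-0.175, -0.0, -0.985], [0.985, 0.008, -0.175], [0.008, -1.0, -0.001]]
wrist_force: [-0.2, -0.4, -7.1]
width: 0.0111
```

There is no contact with the underside at 28 mm, below the ledge tops at 35 mm, so the foot is inside. Now I'll seat it.

Request:
{"name": "play_rows", "arguments": {"commands": [[0,1.5,0,0],[0,3,0,0],[0,4,0,0],[0,4,0,0]]}}

```text
time: 12.15
tcp_pos: [0.5678, -0.2005, 0.1192]
tool_rot: [[-0.175, -0.0, -0.985], [0.985, 0.009, -0.175], [0.009, -1.0, -0.001]]
wrist_force: [-3.6, 1.7, 2.7]
width: 0.0108
```

It has landed: the force went from −7 to +2.7 N with TCP z at 0.119. Releasing.

Request:
{"name": "play_rows", "arguments": {"commands": [[0,0,0,0],[0,0,0,0],[0,0,0,0],[0,0,0,0],[0,0,0,0]], "gripper": 1, "squeeze": 30}}

```text
time: 12.57
tcp_pos: [0.5681, -0.2006, 0.1194]
tool_rot: [[-0.175, 0.0, -0.985], [0.985, 0.008, -0.175], [0.008, -1.0, -0.002]]
wrist_force: [-0.4, -0.1, -0.3]
width: 0.0712
```

Request:
{"name": "play_rows", "arguments": {"commands": [[0,-15,0,0],[0,-40,0,0],[0,-70,0,0],[0,-100,0,0],[0,-120,0,0],[0,-130,0,0],[0,-130,0,0],[0,-130,0,0]]}}

```text
time: 13.23
tcp_pos: [0.5678, -0.2015, 0.2489]
tool_rot: [[-0.175, 0.0, -0.985], [0.984, 0.009, -0.175], [0.008, -1.0, -0.002]]
wrist_force: [-0.4, 0.7, -0.3]
width: 0.0858
```

```bash
python3 look.py h 0.025; python3 ov.py h 0.5655 -0.2 10.05 0.025
python3 -c "
import cv2,numpy as np
cv2.imwrite('pics/h_2.png',np.hstack([cv2.resize(cv2.imread(f'pics/h_ov_{n}.png'),(400,400)) for n in('scene','side')]))"
```

```text
t 13.23 tcp [ 0.5678 -0.2015  0.2489] yaw 100.09 F [-0.3581  0.7088 -0.2747] w 0.0858
MOVE [ 1.5 98.9  2.1] turn -0.01
[ 0.0001  0.0086 -1.    ]
scene tray_handle [(0.95, array([ 0.5659, -0.2002,  0.1352])), (0.58, array([ 0.5755, -0.2558,  0.0525]))]
scene tray_foot [(0.84, array([ 0.5651, -0.2039,  0.0211]))]
scene near_hinge [(0.84, array([ 0.5032, -0.2117,  0.0438]))]
scene left_hinge [(0.88, array([ 0.5591, -0.1485,  0.0451]))]
scene right_hinge [(0.74, array([ 0.5755, -0.2515,  0.0499])), (0.39, array([0.6197, 0.5261, 0.0034]))]
scene near_bar [(0.61, array([ 0.4217, -0.2292,  0.0635]))]
scene left_bar [(0.61, array([ 0.5398, -0.0683,  0.0826])), (0.47, array([ 0.5593, -0.1495,  0.0446]))]
scene right_bar [(0.81, array([ 0.593 , -0.3394,  0.0593])), (0.32, array([ 0.563 , -0.2018,  0.001 ]))]
side tray_handle [(0.85, array([ 0.5655, -0.2028,  0.137 ]))]
side tray_foot [(0.92, array([ 0.5675, -0.2029,  0.0224]))]
side near_hinge [(0.68, array([ 0.5027, -0.2109,  0.0438]))]
side left_hinge [(0.66, array([ 0.557 , -0.1453,  0.0431]))]
side right_hinge [(0.73, array([ 0.5709, -0.25
[... 160 characters left out ...]
0684,  0.085 ])), (0.19, array([ 0.7879, -0.087 , -0.0042]))]
side right_bar [(0.94, array([ 0.5885, -0.344 ,  0.0647]))]
wrist tray_handle [(0.7, array([ 0.5689, -0.2028,  0.1334]))]
wrist tray_foot [(0.78, array([ 0.5658, -0.2031,  0.0233]))]
wrist near_hinge [(0.69, array([ 0.5066, -0.2085,  0.0464]))]
wrist left_hinge [(0.82, array([ 0.5551, -0.1494,  0.0481]))]
wrist right_hinge [(0.56, array([ 0.5794, -0.2543,  0.0477]))]
wrist near_bar [(0.85, array([ 0.4255, -0.229 ,  0.0649]))]
wrist left_bar [(0.72, array([ 0.5397, -0.0684,  0.0809])), (0.44, array([ 0.5088, -0.2107,  0.0454]))]
wrist right_bar [(0.83, array([ 0.594 , -0.3431,  0.0667])), (0.66, array([ 0.7872, -0.0816,  0.0026]))]
```

View pics/h_2.png

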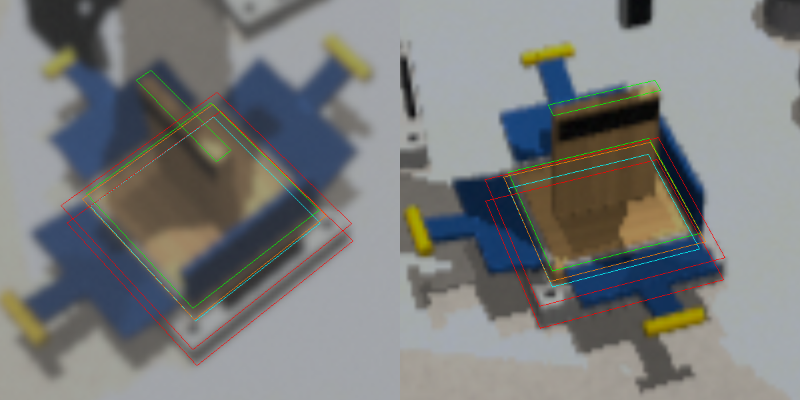

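View pics/h_wrist.png

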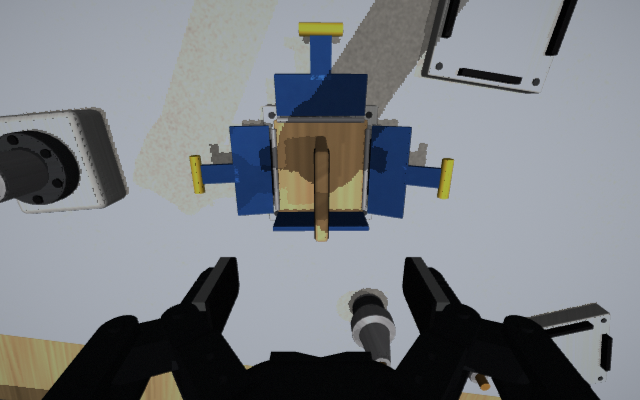

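The tray is seated: handle z ≈ 0.135, foot inside the ledges, fingers clear. Now the near wall's bar. From three views it averages (0.421, −0.227, 0.064), which matches the hinge geometry at about 11.5°.

```bash
python3 -c "
from h import *
plan([0.421,-0.2268,0.12],100.1); print(get_obs()['joint_positions'])"
```

```text
t 14.58 tcp [ 0.568  -0.2017  0.2494] yaw 100.09 F [ 0.7999 -0.8593  0.5649] w 0.0855
MOVE [  0.  129.2 149.4] turn -0.01
[ -1.5773  21.8779  23.5933  98.8855 -10.296   61.4494 125.5556]
```

Request:
{"name": "play_rows", "arguments": {"commands": [[0,0,40,0],[0,10,75,0],[0,30,110,0],[0,60,135,0],[0,90,149,0],[0,115,149,0],[0,129,149,0],[0,129,149,0],[0,129,149,0],[0,129,149,0]]}}

```text
time: 15.42
tcp_pos: [0.4223, -0.2272, 0.1211]
tool_rot: [[-0.175, 0.002, -0.985], [0.985, 0.008, -0.175], [0.007, -1.0, -0.003]]
wrist_force: [1.6, -0.5, 0.3]
width: 0.0856
```

```bash
python3 -c "
from h import *
o=get_obs();plan([0.421,-0.2268,0.043],100.1,o)
cv2.imwrite('pics/i.png',camera('wrist')[:,:,::-1])
print(o['tool_rot'][:,1]);print([(r['score'],r['location']) for r in spot_point('wrist','near_bar')])"
```

```text
t 15.42 tcp [ 0.4223 -0.2272  0.1211] yaw 100.09 F [ 1.5554 -0.517   0.2731] w 0.0856
MOVE [ 0.  78.1  1.5] turn -0.01
[ 0.002   0.0076 -1.    ]
[(0.75, [0.4253, -0.227, 0.0611]), (0.26, [0.5066, -0.2092, 0.0455])]
```

View pics/i.png

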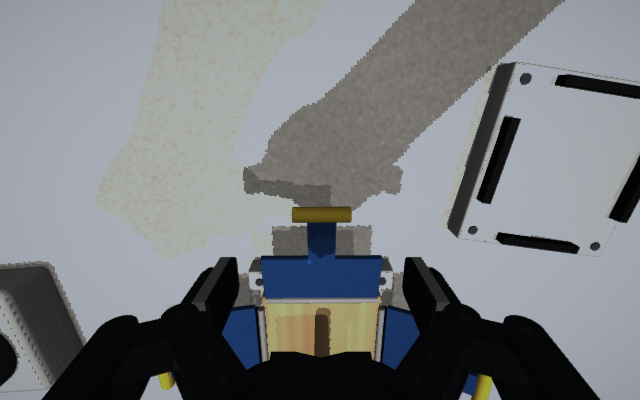

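```bash
python3 -c "
from h import *
K,E=cam('wrist'); 
for x in (.417,.421,.425): print(x,proj(K,E,[(x,-.2268,.0635)]))"
```

```text
0.417 [[320.0175 212.0154]]
0.421 [[319.0712 216.9401]]
0.425 [[318.1361 221.8062]]
```

The bar is at (322, 215), which gives x ≈ 0.420. I'll go down over it and pinch.

Request:
{"name": "play_rows", "arguments": {"commands": [[1,20,2,0],[1,42,2,0],[1,62,2,0],[1,74,2,0],[1,78,2,0],[1,78,2,0],[1,78,2,0]]}}

```text
time: 16.1
tcp_pos: [0.4213, -0.2263, 0.0442]
tool_rot: [[-0.175, 0.004, -0.984], [0.984, 0.007, -0.175], [0.006, -1.0, -0.005]]
wrist_force: [0.6, -0.4, 0.7]
width: 0.0854
```

Request:
{"name": "play_rows", "arguments": {"commands": [[0,0,0,0],[0,0,0,0],[0,0,0,0],[0,0,0,0],[0,0,0,0],[0,0,0,0]], "gripper": 0, "squeeze": 30}}

```text
time: 16.6
tcp_pos: [0.4216, -0.2263, 0.0444]
tool_rot: [[-0.176, 0.005, -0.984], [0.984, 0.007, -0.175], [0.006, -1.0, -0.006]]
wrist_force: [0.9, -0.3, 0.5]
width: 0.0433
```

```bash
python3 -c "
from h import *
o=get_obs();plan([0.421,-0.2268,0.043],100.1,o)
cv2.imwrite('pics/j.png',camera('wrist')[:,:,::-1]);cv2.imwrite('pics/j2.png',camera('side')[150:330,240:440,::-1].repeat(3,0).repeat(3,1))
print(o['tool_rot'][:,1])"
```

```text
t 16.6 tcp [ 0.4216 -0.2263  0.0444] yaw 100.11 F [ 0.9404 -0.2843  0.5151] w 0.0433
MOVE [-0.4  1.4  0.7] turn 0.01
[ 0.0049  0.0067 -1.    ]
```

View pics/j2.png

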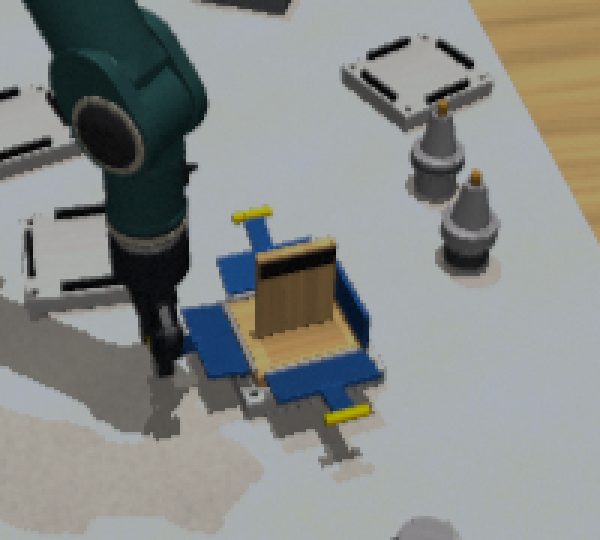

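Pinched with a width of 43 mm on the 44 mm bar. Now I'll swing it up its arc, about 11° to 60°.

Request:
{"name": "play_rows", "arguments": {"commands": [[0,-5.3,-1.3,0],[0,-12.8,-3.6,0],[0,-20,-6.6,0],[0,-27,-10.3,0],[0,-33.6,-14.5,0],[0,-39.9,-19.3,0],[0,-45.6,-24.6,0],[0,-50.9,-30.3,0],[0,-55.7,-36.6,0],[0,-59.9,-43.2,0]]}}

```text
time: 17.53
tcp_pos: [0.4647, -0.2188, 0.1051]
tool_rot: [[-0.176, 0.005, -0.984], [0.984, 0.007, -0.176], [0.006, -1.0, -0.006]]
wrist_force: [-2.5, 0.4, -2.4]
width: 0.0431
```

```bash
python3 -c "
from h import *
o=get_obs();plan([0.421,-0.2268,0.043],100.1,o)
cv2.imwrite('pics/k.png',camera('side')[150:330,240:440,::-1].repeat(3,0).repeat(3,1))
print(o['tool_rot'][:,1])"
```

```text
t 17.53 tcp [ 0.4647 -0.2188  0.1051] yaw 100.13 F [-2.4659  0.4089 -2.3868] w 0.0431
MOVE [-0.5 61.8 44.8] turn 0.03
[ 0.0051  0.0068 -1.    ]
```

View pics/k.png

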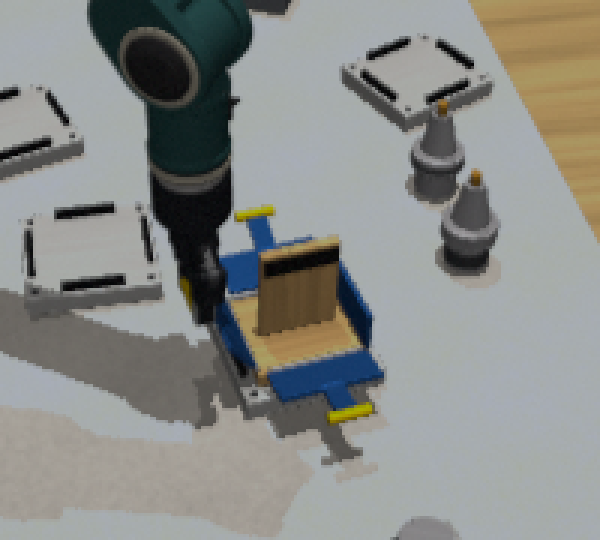

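Request:
{"name": "play_rows", "arguments": {"commands": [[0,-2.9,-6.5,0],[0,-5.9,-13.7,0],[0,-8.2,-21.2,0],[0,-9.9,-28.9,0],[0,-10.8,-35.1,0],[0,-11.2,-39.8,0],[0,-11.2,-39.8,0]]}}

```text
time: 18.17
tcp_pos: [0.5075, -0.2114, 0.1178]
tool_rot: [[-0.178, 0.01, -0.984], [0.984, 0.006, -0.178], [0.004, -1.0, -0.01]]
wrist_force: [-0.8, 1.0, 4.2]
width: 0.0424
```

```bash
python3 -c "
from h import *
o=get_obs();plan([0.5069,-0.211,0.115],100.1,o)
cv2.imwrite('pics/l.png',camera('side')[150:330,240:440,::-1].repeat(3,0).repeat(3,1))
print([(round(r['score'],2),np.array(r['location'])) for q in ('near_bar','tray_handle','near_hinge') for r in spot_point('side',q)[:1]])"
```

```text
t 18.17 tcp [ 0.5075 -0.2114  0.1178] yaw 100.25 F [-0.8047  0.9923  4.1762] w 0.0424
MOVE [0.5 2.8 0.6] turn 0.15
[(0.52, array([ 0.4957, -0.2142,  0.136 ])), (0.72, array([ 0.5674, -0.2033,  0.1378])), (0.57, array([ 0.5049, -0.21  ,  0.0424]))]
```

View pics/l.png

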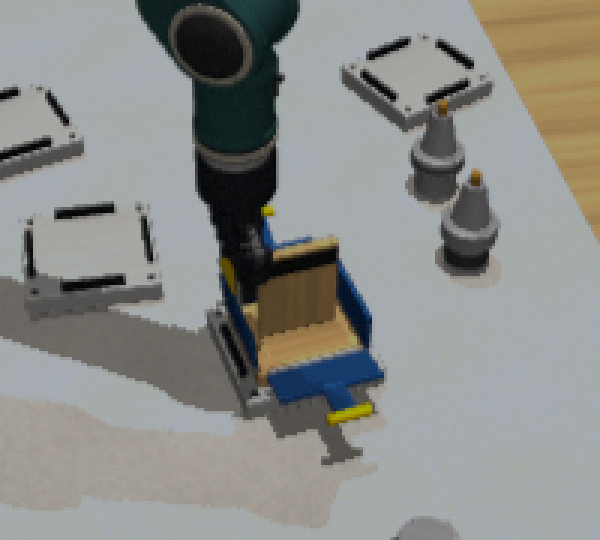

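```bash
python3 -c "
from h import *
im=camera('wrist');cv2.imwrite('pics/m.png',im[150:350,220:420,::-1].repeat(3,0).repeat(3,1)); im=camera('scene');cv2.imwrite('pics/m2.png',im[170:300,180:330,::-1].repeat(4,0).repeat(4,1))
K,E=cam('wrist');print(proj(K,E,[(.5069,-.211,.136),(.4957,-.2142,.136)]),get_obs()['wrist_force'])"
```

```text
[[319.1388 280.8654]
 [316.7202 260.6067]] [-1.5074  1.8217  4.6382]
```

View pics/m.png

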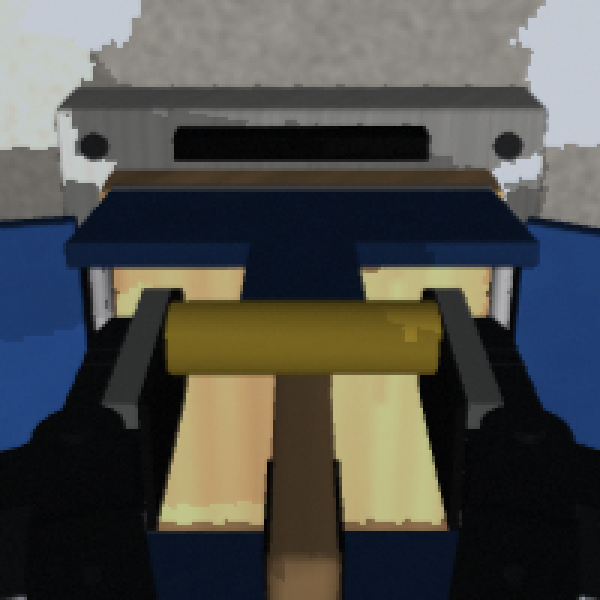

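View pics/m2.png

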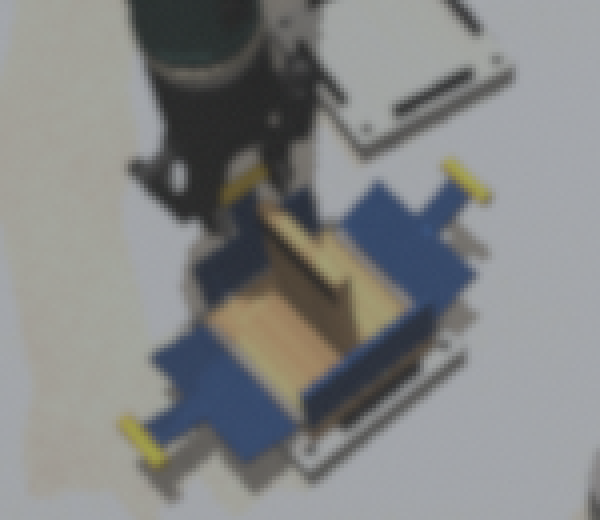

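Near wall: the bar has slid to the pad's edge at row 262, about 10 mm behind the tool axis. The wall is at roughly 83°, so I'll reopen, recentre on the bar and regrip to finish.

Request:
{"name": "play_rows", "arguments": {"commands": [[0,0,0,0],[0,0,0,0],[0,0,0,0],[0,1,5,0],[0,2,10.5,0],[0,2,10.5,0]], "gripper": 0.7}}

```text
time: 18.97
tcp_pos: [0.4938, -0.2139, 0.115]
tool_rot: [[-0.176, 0.007, -0.984], [0.984, 0.007, -0.176], [0.005, -1.0, -0.008]]
wrist_force: [0.4, 0.1, 0.3]
width: 0.0599
```

```bash
python3 -c "
from h import *
o=get_obs();plan([0.4965,-0.213,0.1155],100.1,o)
im=camera('wrist');cv2.imwrite('pics/n.png',im[150:350,220:420,::-1].repeat(3,0).repeat(3,1))
K,E=cam('wrist',o);print(proj(K,E,[(.4965,-.213,.136)]))"
```

```text
t 18.97 tcp [ 0.4938 -0.2139  0.115 ] yaw 100.12 F [0.4387 0.1117 0.3044] w 0.0599
MOVE [ 0.4 -0.4 -2.8] turn 0.02
[[319.0464 286.9013]]
```

View pics/n.png

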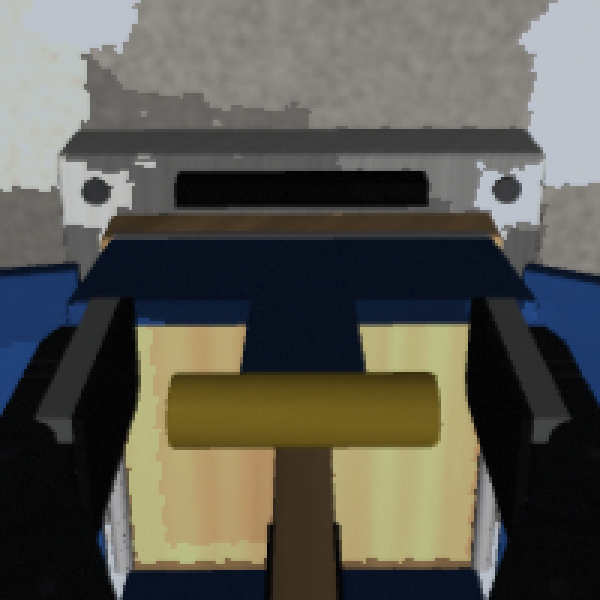

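Request:
{"name": "play_rows", "arguments": {"commands": [[0,0,-2.8,0],[0,0,-2.8,0],[0,0,-2.8,0],[0,0,-2.8,0],[0,0,-2.8,0],[0,0,-2.8,0]], "gripper": 0, "squeeze": 45}}

```text
time: 19.52
tcp_pos: [0.4977, -0.2132, 0.1156]
tool_rot: [[-0.176, 0.008, -0.984], [0.984, 0.006, -0.176], [0.005, -1.0, -0.009]]
wrist_force: [0.6, 1.4, 4.7]
width: 0.0426
```

Request:
{"name": "play_rows", "arguments": {"commands": [[0,-0.2,-3,0],[0,-0.4,-6,0],[0,-0.5,-9,0],[0,-0.5,-11,0],[0,-0.5,-11,0]]}}

```text
time: 19.93
tcp_pos: [0.5082, -0.2113, 0.1163]
tool_rot: [[-0.176, 0.007, -0.984], [0.984, 0.007, -0.176], [0.006, -1.0, -0.008]]
wrist_force: [-2.8, 0.5, 8.1]
width: 0.0427
```

```bash
cat > nb.py <<'E'
from h import *
import sys
o=get_obs();plan([0.5,-0.213,0.1155],100.1,o)
im=camera('wrist');cv2.imwrite(f'pics/{sys.argv[1]}_w.png',im[150:350,220:420,::-1].repeat(3,0).repeat(3,1))
im=camera('side');cv2.imwrite(f'pics/{sys.argv[1]}_s.png',im[170:310,260:400,::-1].repeat(4,0).repeat(4,1))
E
python3 nb.py o
```

```text
t 19.93 tcp [ 0.5082 -0.2113  0.1163] yaw 100.14 F [-2.8412  0.4597  8.0589] w 0.0427
MOVE [-0.2  0.7  8.3] turn 0.04
```

View pics/o_w.png

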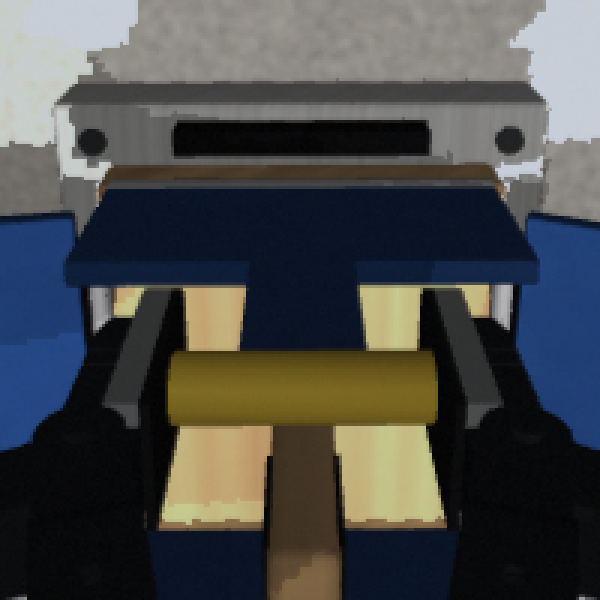

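View pics/o_s.png

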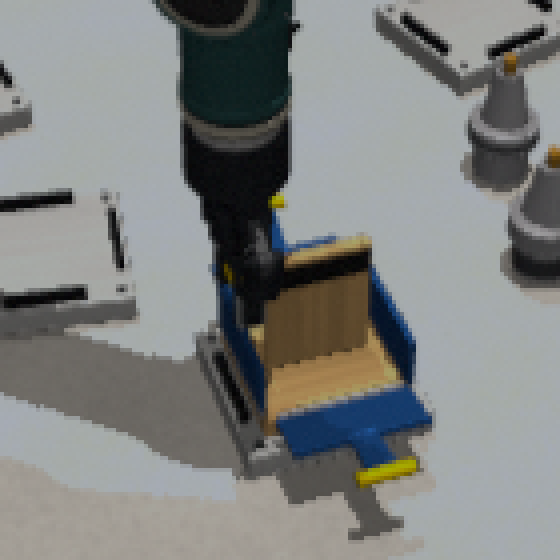

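```bash
cat > bp.py <<'E'
from h import *
def bp(n,uv,z,o=None):
    K,E=cam(n,o); d=E[:3,:3].T@np.linalg.inv(K)@np.array([uv[0],uv[1],1.]); c=-E[:3,:3].T@E[:3,3]
    return c+d*(z-c[2])/d[2]
E
python3 -c "
from bp import *
for nm,r,z in (('bar',279.3,.136),('bar',279.3,.134),('barrel',211,.046),('foot top edge',205.5,.043),('ledge inner bot',202.3,.025),('ledge in top',202.3,.035),('ledge outer top',190.3,.035),('plate outer',184,.025),('platetop of wall outer lower edge',237,.095)):
    p=bp('wrist',(320,r),z); print(nm,p,'tray-x rel frame',(p[:2]-[.5655,-.1995])@[.985,.175])"

```

```text
bar [ 0.5072 -0.2106  0.136 ] tray-x rel frame -0.059365302351920765
bar [ 0.5086 -0.2103  0.134 ] tray-x rel frame -0.057972130236731034
barrel [ 0.5069 -0.2103  0.046 ] tray-x rel frame -0.05963085686605946
foot top edge [ 0.5035 -0.2109  0.043 ] tray-x rel frame -0.0631100429514808
ledge inner bot [ 0.5073 -0.2101  0.025 ] tray-x rel frame -0.059235718523394196
ledge in top [ 0.5037 -0.2108  0.035 ] tray-x rel frame -0.06288367767307475
ledge outer top [ 0.4936 -0.2126  0.035 ] tray-x rel frame -0.0731633853091344
plate outer [ 0.4913 -0.213   0.025 ] tray-x rel frame -0.07549310257342665
platetop of wall outer lower edge [ 0.5048 -0.2108  0.095 ] tray-x rel frame -0.06176331519937921
```

By back-projection the bar is over the hinge (−59.4 against −59.6 mm). I'll push slightly further to confirm the stop.

Request:
{"name": "play_rows", "arguments": {"commands": [[0,-0.4,-1,0],[0,-0.6,-2,0],[0,-0.6,-2.5,0],[0,-0.6,-2.5,0]]}}

```text
time: 20.37
tcp_pos: [0.5097, -0.211, 0.1164]
tool_rot: [[-0.176, 0.005, -0.984], [0.984, 0.007, -0.176], [0.006, -1.0, -0.006]]
wrist_force: [-3.4, 0.1, 1.1]
width: 0.043
```

```bash
python3 nb.py p
```

```text
t 20.37 tcp [ 0.5097 -0.211   0.1164] yaw 100.12 F [-3.4349  0.0778  1.14  ] w 0.043
MOVE [-0.3  0.8 10. ] turn 0.02
```

View pics/p_w.png

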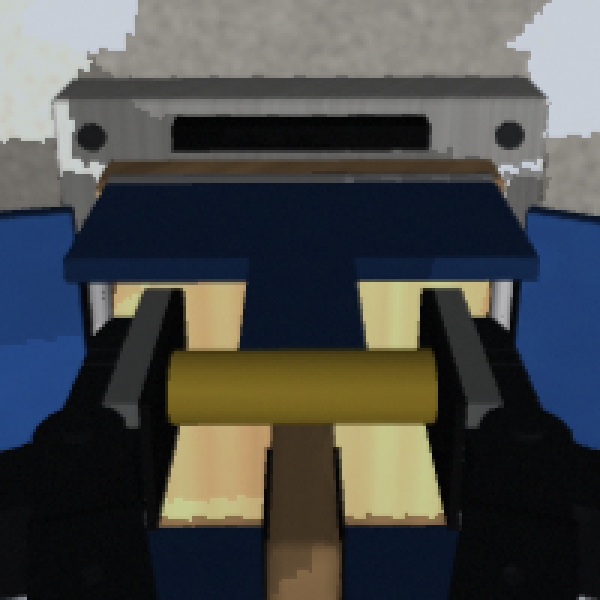

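Request:
{"name": "play_rows", "arguments": {"commands": [[0,0,-1,0],[0,0,-2,0],[0,0,-3,0],[0,0,-3,0]]}}

```text
time: 20.8
tcp_pos: [0.5105, -0.2109, 0.1163]
tool_rot: [[-0.175, 0.001, -0.985], [0.985, 0.008, -0.175], [0.007, -1.0, -0.002]]
wrist_force: [-9.2, -0.8, 7.9]
width: 0.0428
```

```bash
python3 nb.py q
```

```text
t 20.8 tcp [ 0.5105 -0.2109  0.1163] yaw 100.08 F [-9.2258 -0.7514  7.9166] w 0.0428
MOVE [-0.2  0.8 10.7] turn -0.02
```

View pics/q_w.png

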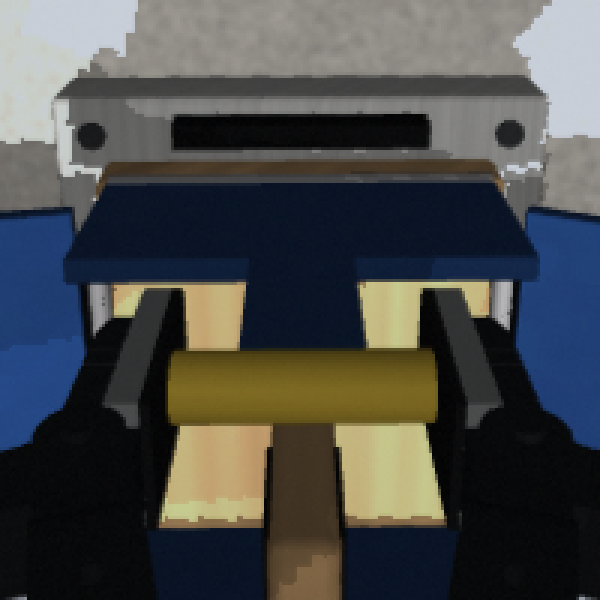

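The force is 9 N with hardly any motion, so the near wall is on its stop. Release and rise.

Request:
{"name": "play_rows", "arguments": {"commands": [[0,0,0,0],[0,0,0,0],[0,0,0,0],[0,0,0,0]], "gripper": 0.75}}

```text
time: 21.23
tcp_pos: [0.5116, -0.2107, 0.1165]
tool_rot: [[-0.176, 0.003, -0.984], [0.984, 0.007, -0.176], [0.007, -1.0, -0.004]]
wrist_force: [-0.0, -0.7, -0.3]
width: 0.0644
```

Request:
{"name": "play_rows", "arguments": {"commands": [[0,-15,0,0],[0,-40,0,0],[0,-70,0,0],[0,-100,0,0],[0,-115,0,0],[0,-115,0,0]], "gripper": 1}}

```text
time: 21.73
tcp_pos: [0.5139, -0.2124, 0.2356]
tool_rot: [[-0.176, 0.011, -0.984], [0.984, 0.005, -0.176], [0.003, -1.0, -0.012]]
wrist_force: [-0.1, 0.1, -0.2]
width: 0.0853
```

```bash
python3 look.py r 0.025 | grep -v right_bar; python3 ov.py r 0.5675 -0.2 10.05 0.025
python3 -c "
from h import *
plan([0.542,-0.067,0.15],10.1); print(get_obs()['joint_positions'])
a=cv2.imread('pics/r_wrist.png')[0:300,160:480]; cv2.imwrite('pics/r_big.png',cv2.resize(a,None,fx=2,fy=2))"
```

```text
t 21.73 tcp [ 0.5139 -0.2124  0.2356] yaw 100.14 F [-0.095   0.079  -0.2274] w 0.0853
MOVE [  3.4  86.2 -52. ] turn 0.04
[ 0.011   0.0054 -0.9999]
scene tray_handle [(0.72, array([ 0.5699, -0.2011,  0.1347]))]
scene tray_foot [(0.6, array([ 0.569 , -0.202 ,  0.0199])), (0.38, array([ 0.543 , -0.0685,  0.0835]))]
scene near_hinge [(0.73, array([ 0.5119, -0.2116,  0.0448]))]
scene left_hinge [(0.86, array([ 0.5601, -0.1455,  0.0406]))]
scene right_hinge [(0.7, array([ 0.5675, -0.2034,  0.0198])), (0.7, array([ 0.5387, -0.0684,  0.083 ]))]
scene near_bar [(0.92, array([ 0.5113, -0.2124,  0.1409]))]
scene left_bar [(0.82, array([ 0.5442, -0.0699,  0.0805]))]
side tray_handle [(0.94, array([ 0.5651, -0.2061,  0.1376]))]
side tray_foot [(0.79, array([ 0.5686, -0.2017,  0.0207]))]
side near_hinge [(0.51, array([ 0.508 , -0.2088,  0.0438]))]
side left_hinge [(0.48, array([ 0.5582, -0.1473,  0.0471]))]
side right_hinge [(0.79, array([ 0.576 , -0.2535,  0.0454]))]
side near_bar [(0.46, array([ 0.5057, -0.2073,  0.1359]))]
side left_bar [(0.74, array([ 0.5483, -0.0687,  0.0859]))]
wrist tray_handle [(0.7, array([ 0.5685, -0.2054,  0.1356]))]
wrist tray_foot [(0.82, array([ 0.567 , -0.1983,  0.0221])), (0.27, array([ 0.6148, -0.5242,  0.0026]))]
wrist near_hinge [(0.68, array([ 0.5085, -0.2077,  0.0466]))]
wrist left_hinge [(0.93, array([ 0.557 , -0.1482,  0.0489]))]
wrist right_hinge [(0.69, array([ 0.5774, -0.2548,  0.0469]))]
wrist near_bar [(0.78, array([ 0.5144, -0.2118,  0.14  ]))]
wrist left_bar [(0.93, array([ 0.5434, -0.0666,  0.082 ]))]
t 23.08 tcp [ 0.5112 -0.2116  0.2315] yaw 100.12 F [-0.8812 -0.5619  0.8861] w 0.0853
MOVE [136.4  82.6 -55.4] turn 90.02
[ -1.5104  18.0005  25.4515 106.9377  -9.6304  57.1037 128.2306]
```

View pics/r_ov_side.png

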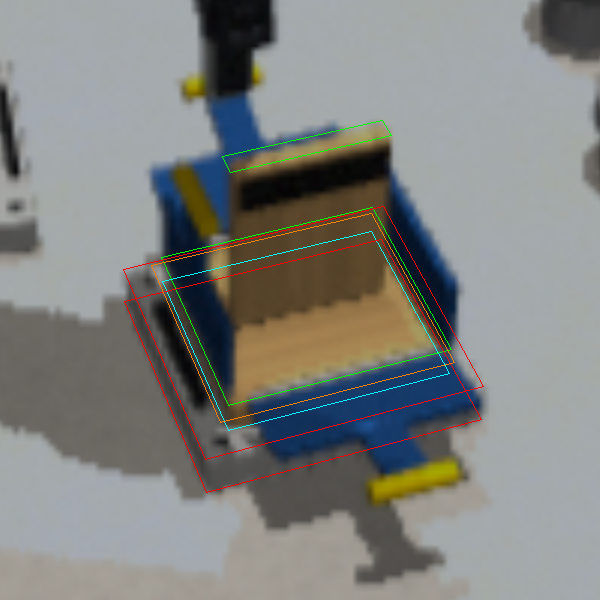

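View pics/r_big.png

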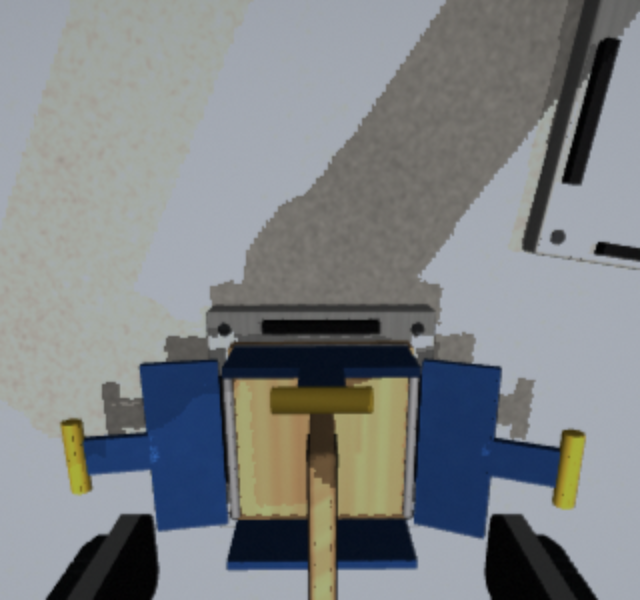

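The near wall is upright: the bar is about 0.140 high, directly over the hinge. The tray slid about 2 mm within its play. Next is the left wall.

Request:
{"name": "play_rows", "arguments": {"commands": [[14,0,-6,7],[28,0,-12,14],[42,0,-18,21],[56,0,-24,28],[70,0,-30,35],[84,0,-36,42],[98,0,-42,49],[112,0,-48,56],[126,0,-52,63],[136,0,-55,70]]}}

```text
time: 23.92
tcp_pos: [0.5417, -0.0664, 0.2326]
tool_rot: [[0.867, 0.003, -0.498], [0.498, 0.008, 0.867], [0.006, -1.0, 0.005]]
wrist_force: [-0.1, 0.0, -0.3]
width: 0.0851
```

```bash
python3 -c "
from h import *
plan([0.5445,-0.067,0.14],10.1)"
```

```text
t 23.92 tcp [ 0.5417 -0.0664  0.2326] yaw 29.85 F [-0.0787  0.011  -0.2797] w 0.0851
MOVE [ 1.6 92.6 -2.4] turn 19.75
```

Request:
{"name": "play_rows", "arguments": {"commands": [[2,10,-2,7],[2,30,-2,14],[2,55,-2,19.8],[2,75,-2,19.8],[2,88,-2,19.8],[2,92,-2,19.8],[2,92,-2,19.8]]}}

```text
time: 24.5
tcp_pos: [0.5443, -0.0665, 0.1399]
tool_rot: [[0.985, 0.001, -0.175], [0.175, 0.007, 0.985], [0.002, -1.0, 0.007]]
wrist_force: [0.0, -0.5, 0.4]
width: 0.0856
```

```bash
python3 -c "
from bp import *
o=get_obs();plan([0.5445,-0.067,0.062],10.1,o)
im=camera('wrist');cv2.imwrite('pics/s.png',im[:,:,::-1])
K,E=cam('wrist',o);print(proj(K,E,[(.5445,-.067,.083)])); print([(r['score'],r['location']) for r in spot_point('wrist','left_bar')])"
```

```text
t 24.5 tcp [ 0.5443 -0.0665  0.1399] yaw 10.07 F [ 0.0148 -0.5426  0.3664] w 0.0856
MOVE [-0.  77.9 -1.1] turn -0.03
[[320.6402 221.5603]]
[(0.76, [0.5444, -0.0707, 0.0819])]
```

View pics/s.png

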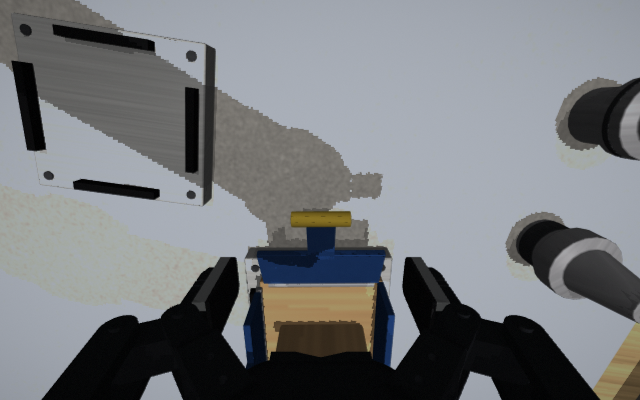

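Request:
{"name": "play_rows", "arguments": {"commands": [[0,20,1,0],[0,42,1,0],[0,62,1,0],[0,74,1,0],[0,78,1,0],[0,78,1,0],[0,78,1,0]]}}

```text
time: 25.18
tcp_pos: [0.5464, -0.0655, 0.0645]
tool_rot: [[0.985, 0.006, -0.174], [0.174, 0.008, 0.985], [0.007, -1.0, 0.006]]
wrist_force: [-0.0, 0.1, -0.4]
width: 0.0855
```

Request:
{"name": "play_rows", "arguments": {"commands": [[0,0,0,0],[0,0,0,0],[0,0,0,0],[0,0,0,0],[0,0,0,0],[0,0,0,0]], "gripper": 0, "squeeze": 45}}

```text
time: 25.68
tcp_pos: [0.5461, -0.065, 0.0646]
tool_rot: [[0.985, 0.005, -0.174], [0.174, 0.008, 0.985], [0.007, -1.0, 0.007]]
wrist_force: [-1.5, 2.4, 2.1]
width: 0.0429
```

```bash
cat > nb2.py <<'E'
from bp import *
import sys
o=get_obs();plan([0.5,-0.213,0.1155],10.1,o)
im=camera('wrist');cv2.imwrite(f'pics/{sys.argv[1]}_w.png',im[150:350,220:420,::-1].repeat(3,0).repeat(3,1))
E
python3 nb2.py t
```

```text
t 25.68 tcp [ 0.5461 -0.065   0.0646] yaw 10.04 F [-1.4882  2.409   2.1198] w 0.0429
MOVE [ -70.9  -52.4 -137.3] turn -0.06
```

View pics/t_w.png

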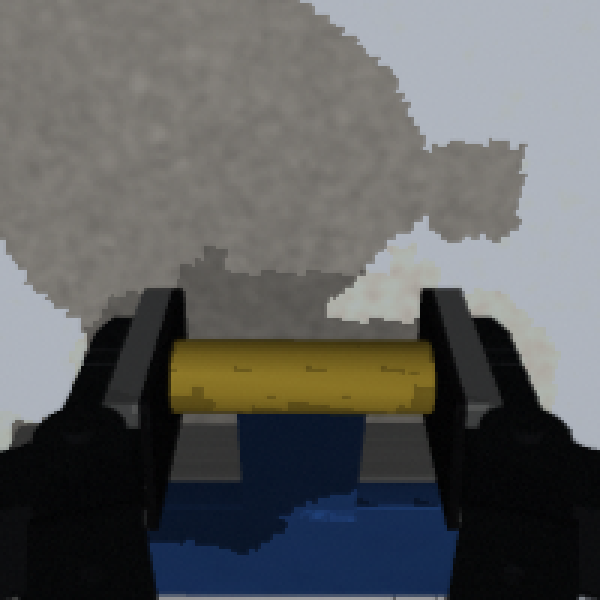

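Request:
{"name": "play_rows", "arguments": {"commands": [[0,-8,-4.2,0],[0,-14.6,-8.5,0],[0,-20.9,-13.4,0],[0,-26.6,-18.8,0],[0,-31.9,-24.6,0],[0,-36.7,-31,0],[0,-40.9,-37.8,0],[0,-44.6,-45,0],[0,-47.6,-52.4,0],[0,-49.9,-60,0]]}}

```text
time: 26.57
tcp_pos: [0.5562, -0.1255, 0.1143]
tool_rot: [[0.985, 0.005, -0.174], [0.174, 0.008, 0.985], [0.006, -1.0, 0.007]]
wrist_force: [-2.1, 1.7, -1.6]
width: 0.0428
```

```bash
python3 nb2.py u
```

```text
t 26.57 tcp [ 0.5562 -0.1255  0.1143] yaw 10.02 F [-2.1042  1.6928 -1.56  ] w 0.0428
MOVE [-70.6  -2.2 -76.4] turn -0.08
```

View pics/u_w.png

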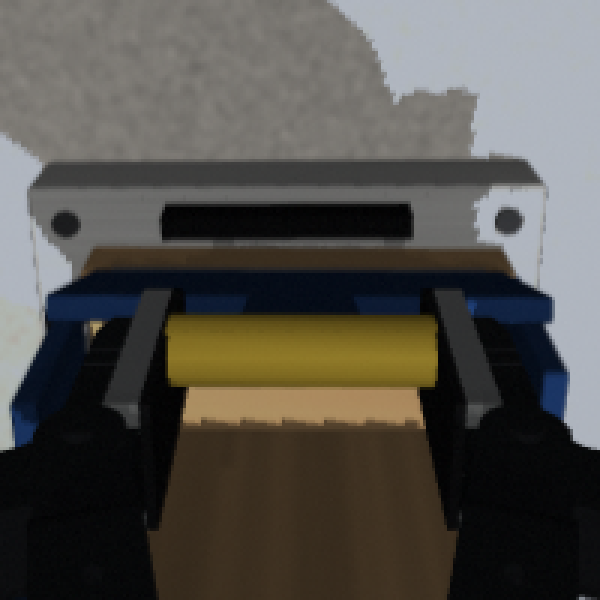

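The bar is drifting outward in the pads again (row 350 against about 385 when centred). I'll recentre and regrip, then continue.

Request:
{"name": "play_rows", "arguments": {"commands": [[0,0,0,0],[0,0,0,0],[0,0,3,0],[0,0,6,0],[0,0,6,0]], "gripper": 0.7}}

```text
time: 27.03
tcp_pos: [0.5557, -0.1207, 0.1147]
tool_rot: [[0.985, 0.006, -0.174], [0.174, 0.007, 0.985], [0.007, -1.0, 0.006]]
wrist_force: [-0.5, 0.7, 0.6]
width: 0.06
```

Request:
{"name": "play_rows", "arguments": {"commands": [[0,0,0,0],[0,0,0,0],[0,0,0,0],[0,0,0,0],[0,0,0,0]], "gripper": 0, "squeeze": 35}}

```text
time: 27.45
tcp_pos: [0.5556, -0.1203, 0.1149]
tool_rot: [[0.985, 0.006, -0.174], [0.174, 0.008, 0.985], [0.007, -1.0, 0.006]]
wrist_force: [-3.3, 2.8, 5.3]
width: 0.0428
```

```bash
python3 nb2.py v; python3 -c "
from bp import *
for r in (270,275,280): print(r,bp('wrist',(320,r),.131))"
```

```text
t 27.45 tcp [ 0.5556 -0.1203  0.1149] yaw 10.01 F [-3.2844  2.7597  5.2613] w 0.0428
MOVE [-70.8  -1.6 -81.6] turn -0.09
270 [ 0.5543 -0.1163  0.131 ]
275 [ 0.5549 -0.1191  0.131 ]
280 [ 0.5554 -0.122   0.131 ]
```

View pics/v_w.png

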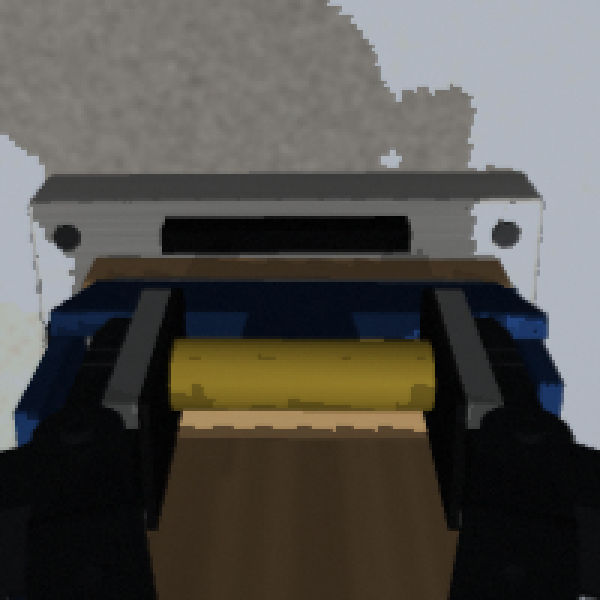

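Request:
{"name": "play_rows", "arguments": {"commands": [[0,-1.8,-6,0],[0,-3.5,-13.7,0],[0,-4.4,-19.9,0],[0,-4.8,-24.6,0],[0,-4.9,-27.7,0],[0,-4.9,-30,0],[0,-4.9,-30,0]]}}

```text
time: 28.08
tcp_pos: [0.5604, -0.1504, 0.1195]
tool_rot: [[0.985, 0.005, -0.173], [0.173, 0.008, 0.985], [0.006, -1.0, 0.007]]
wrist_force: [-3.6, 2.7, 2.4]
width: 0.0428
```

```bash
python3 nb2.py w; python3 -c "
from bp import *
for r in (260,265,270,275,280): print(r,bp('wrist',(320,r),.136))"
```

```text
t 28.08 tcp [ 0.5604 -0.1504  0.1195] yaw 9.96 F [-3.623   2.6565  2.3565] w 0.0428
MOVE [-70.3   3.2 -51.2] turn -0.14
260 [ 0.5582 -0.1405  0.136 ]
265 [ 0.5587 -0.1433  0.136 ]
270 [ 0.5592 -0.1461  0.136 ]
275 [ 0.5597 -0.1489  0.136 ]
280 [ 0.5602 -0.1518  0.136 ]
```

View pics/w_w.png

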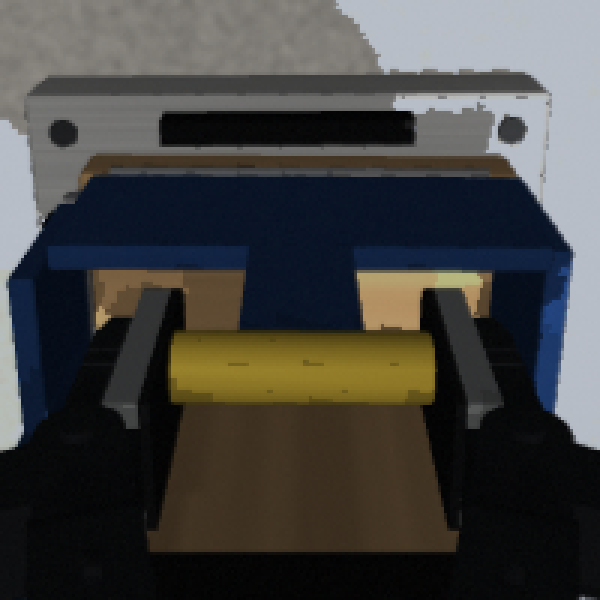

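Request:
{"name": "play_rows", "arguments": {"commands": [[0,0,-1.5,0],[0,0,-3,0],[0,0,-4,0],[0,0,-4,0]]}}

```text
time: 28.47
tcp_pos: [0.5605, -0.1508, 0.1195]
tool_rot: [[0.985, 0.003, -0.175], [0.175, 0.013, 0.985], [0.005, -1.0, 0.012]]
wrist_force: [-5.5, 9.1, 8.8]
width: 0.0432
```

```bash
python3 nb2.py x; python3 -c "
from bp import *
for r in (265,270,275,280): print(r,bp('wrist',(320,r),.136))
for r in (205,210): print(r,bp('wrist',(320,r),.046))"
```

```text
t 28.47 tcp [ 0.5605 -0.1508  0.1195] yaw 10.07 F [-5.529   9.1234  8.8218] w 0.0432
MOVE [-70.4   3.  -50.7] turn -0.03
265 [ 0.5588 -0.1438  0.136 ]
270 [ 0.5593 -0.1466  0.136 ]
275 [ 0.5598 -0.1494  0.136 ]
280 [ 0.5603 -0.1523  0.136 ]
205 [ 0.5591 -0.1439  0.046 ]
210 [ 0.5599 -0.1481  0.046 ]
```

View pics/x_w.png

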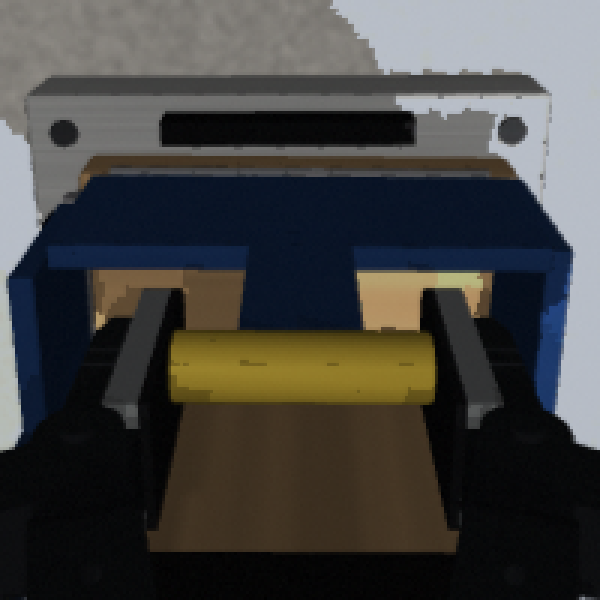

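9 N with no further motion, and the bar is over the hinge, so the left wall is on its stop. Release, rise and go to the right wall.

Request:
{"name": "play_rows", "arguments": {"commands": [[0,0,0,0],[0,0,0,0],[0,0,0,0],[0,0,0,0]], "gripper": 0.75}}

```text
time: 28.85
tcp_pos: [0.561, -0.1518, 0.1197]
tool_rot: [[0.985, 0.004, -0.174], [0.174, 0.011, 0.985], [0.006, -1.0, 0.011]]
wrist_force: [0.1, -0.3, 0.0]
width: 0.0641
```

Request:
{"name": "play_rows", "arguments": {"commands": [[0,-15,0,0],[0,-40,0,0],[0,-70,0,0],[0,-100,0,0],[0,-115,-10,0],[0,-115,-40,0],[0,-115,-70,0],[0,-115,-100,0],[0,-115,-100,0],[0,-115,-100,0]], "gripper": 1}}

```text
time: 29.68
tcp_pos: [0.5774, -0.2545, 0.2335]
tool_rot: [[0.985, 0.004, -0.17], [0.17, 0.01, 0.985], [0.006, -1.0, 0.009]]
wrist_force: [0.0, 0.7, -0.7]
width: 0.0857
```

```bash
python3 look.py y 0.025 ; python3 -c "
from h import *
plan([0.594,-0.343,0.14],10.1); print(get_obs()['joint_positions'])"
```

```text
t 29.68 tcp [ 0.5774 -0.2545  0.2335] yaw 9.79 F [ 0.0372  0.6841 -0.6555] w 0.0857
MOVE [-2.8 84.  55.5] turn -90.31
[ 0.0041  0.0096 -0.9999]
scene tray_handle [(0.87, array([ 0.5675, -0.2029,  0.137 ]))]
scene tray_foot [(0.76, array([ 0.5664, -0.2038,  0.0219]))]
scene near_hinge [(0.75, array([ 0.5692, -0.2028,  0.0195])), (0.51, array([ 0.51  , -0.2109,  0.045 ]))]
scene left_hinge [(0.54, array([ 0.5606, -0.148 ,  0.0422])), (0.24, array([ 0.5713, -0.2033,  0.1367]))]
scene right_hinge [(0.88, array([ 0.5777, -0.2566,  0.0476]))]
scene near_bar [(0.77, array([ 0.5123, -0.2126,  0.139 ]))]
scene left_bar [(0.69, array([ 0.6143,  0.5263, -0.0033])), (0.61, array([ 0.5566, -0.1488,  0.1359]))]
scene right_bar [(0.55, array([ 0.5891, -0.3412,  0.0602]))]
side tray_handle [(0.91, array([ 0.5665, -0.2094,  0.1373]))]
side tray_foot [(0.86, array([ 0.5688, -0.2054,  0.0245]))]
side near_hinge [(0.81, array([ 0.5118, -0.2105,  0.0413]))]
side left_hinge [(0.65, array([ 0.5614, -0.1481,  0.0421]))]
side right_hinge [(0.83, array([ 0.5753, -0.2563,  0.0446]))]
side near_bar [(0.51, arra
[... 213 characters left out ...]
]
wrist tray_foot [(0.81, array([ 0.5669, -0.2059,  0.0234]))]
wrist near_hinge [(0.6, array([ 0.5083, -0.2141,  0.0455]))]
wrist left_hinge [(0.89, array([ 0.5585, -0.1486,  0.0466])), (0.29, array([ 0.5807, -0.258 ,  0.0491]))]
wrist right_hinge [(0.8, array([ 0.5781, -0.2606,  0.0473])), (0.54, array([ 0.5577, -0.1499,  0.1341]))]
wrist near_bar [(0.7, array([ 0.5153, -0.2129,  0.1359]))]
wrist left_bar [(0.9, array([ 0.5602, -0.1491,  0.1369]))]
wrist right_bar [(0.59, array([ 0.5965, -0.3435,  0.0665]))]
t 31.03 tcp [ 0.578  -0.2516  0.2336] yaw 10.04 F [-0.7678  0.8019  0.0824] w 0.0854
MOVE [ -0.7  92.6 -93.8] turn -0.06
[ -7.6276  28.1672  39.2744  96.6123 -20.4672  62.541   47.999 ]
```

View pics/y_wrist.png

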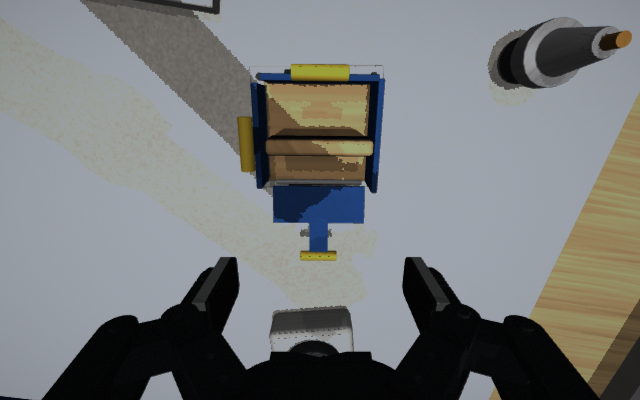

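Both walls stand upright. Now the right bar, measured at about (0.593, −0.344, 0.063).

Request:
{"name": "play_rows", "arguments": {"commands": [[0,0,-30,0],[0,5,-62,0],[0,25,-88,0],[0,50,-93,0],[0,75,-93,0],[0,90,-93,0],[0,92,-93,0],[0,92,-93,0]]}}

```text
time: 31.7
tcp_pos: [0.5944, -0.3414, 0.1399]
tool_rot: [[0.985, 0.003, -0.175], [0.175, 0.012, 0.985], [0.005, -1.0, 0.012]]
wrist_force: [0.2, 0.6, -0.8]
width: 0.0854
```

```bash
python3 -c "
from bp import *
o=get_obs();plan([0.593,-0.344,0.043],10.1,o)
im=camera('wrist');cv2.imwrite('pics/z.png',im[:,:,::-1])
K,E=cam('wrist',o);print(proj(K,E,[(.593,-.344,.063),(.593,-.348,.063)])); print([(r['score'],r['location']) for r in spot_point('wrist','right_bar')])"
```

```text
t 31.7 tcp [ 0.5944 -0.3414  0.1399] yaw 10.07 F [ 0.1745  0.6498 -0.7897] w 0.0854
MOVE [-2.3 96.9 -3.4] turn -0.03
[[317.8662 214.3323]
 [317.0177 218.8323]]
[(0.74, [0.5941, -0.3456, 0.0647])]
```

View pics/z.png

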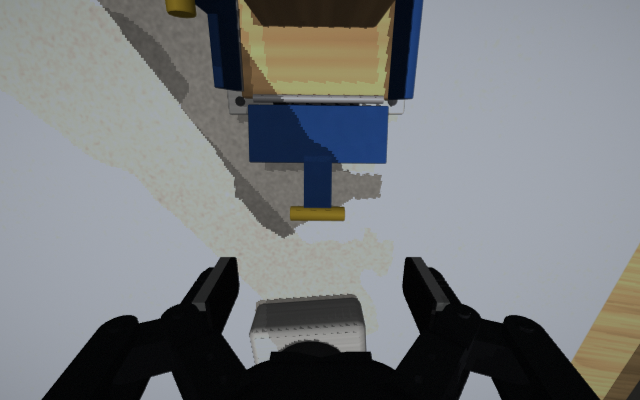

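Request:
{"name": "play_rows", "arguments": {"commands": [[-2,20,-4,0],[-2,45,-5,0],[-2,70,-5,0],[-2,88,-5,0],[-2,96,-5,0],[-2,96,-5,0],[-2,96,-5,0]]}}

```text
time: 32.38
tcp_pos: [0.5959, -0.347, 0.0476]
tool_rot: [[0.984, 0.008, -0.175], [0.175, 0.009, 0.984], [0.009, -1.0, 0.008]]
wrist_force: [-0.2, 0.1, -0.6]
width: 0.0851
```

Request:
{"name": "play_rows", "arguments": {"commands": [[0,0,0,0],[0,0,0,0],[0,0,0,0],[0,0,0,0],[0,0,0,0],[0,0,0,0]], "gripper": 0, "squeeze": 35}}

```text
time: 32.88
tcp_pos: [0.5963, -0.3477, 0.0482]
tool_rot: [[0.984, 0.009, -0.175], [0.175, 0.008, 0.984], [0.01, -1.0, 0.006]]
wrist_force: [0.1, -1.7, 1.2]
width: 0.0429
```

```bash
python3 nb2.py aa; python3 -c "
from bp import *
for r in (270,275,280): print(r,bp('wrist',(320,r),.063))"
```

```text
t 32.88 tcp [ 0.5963 -0.3477  0.0482] yaw 10.09 F [ 0.0791 -1.6578  1.1948] w 0.0429
MOVE [-70.5 -67.  149.9] turn -0.01
270 [ 0.5952 -0.3444  0.063 ]
275 [ 0.5957 -0.3473  0.063 ]
280 [ 0.5962 -0.3502  0.063 ]
```

View pics/aa_w.png

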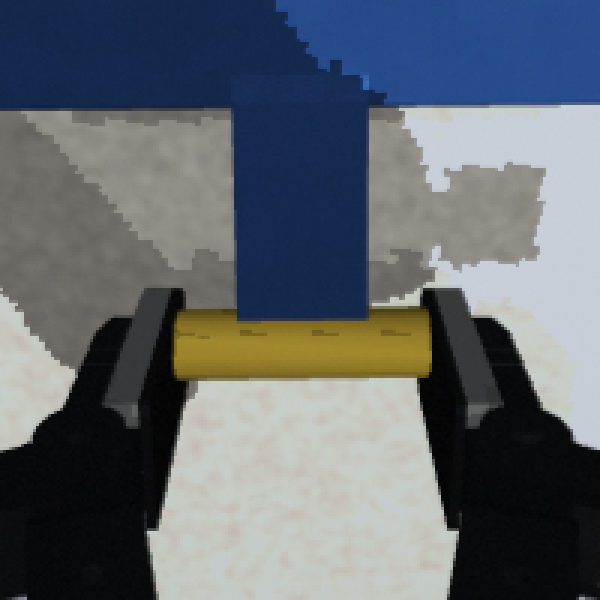

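Request:
{"name": "play_rows", "arguments": {"commands": [[0,-5.3,1.4,0],[0,-12.8,3.8,0],[0,-20,6.9,0],[0,-27,10.7,0],[0,-33.6,15,0],[0,-39.9,19.9,0],[0,-45.6,25.3,0],[0,-50.9,31.1,0],[0,-55.7,37.5,0],[0,-59.9,44.2,0]]}}

```text
time: 33.77
tcp_pos: [0.5878, -0.3039, 0.109]
tool_rot: [[0.984, 0.009, -0.175], [0.175, 0.008, 0.984], [0.01, -1.0, 0.007]]
wrist_force: [-0.1, -2.6, -2.1]
width: 0.0427
```

```bash
python3 nb2.py ab; python3 -c "
from bp import *
for r in (260,270,280,290): print(r,bp('wrist',(320,r),.124))"
```

```text
t 33.77 tcp [ 0.5878 -0.3039  0.109 ] yaw 10.09 F [-0.0765 -2.6315 -2.1133] w 0.0427
MOVE [-70.5  -6.5 104.9] turn -0.01
260 [ 0.586  -0.2934  0.124 ]
270 [ 0.587 -0.299  0.124]
280 [ 0.588  -0.3049  0.124 ]
290 [ 0.5891 -0.3108  0.124 ]
```

View pics/ab_w.png

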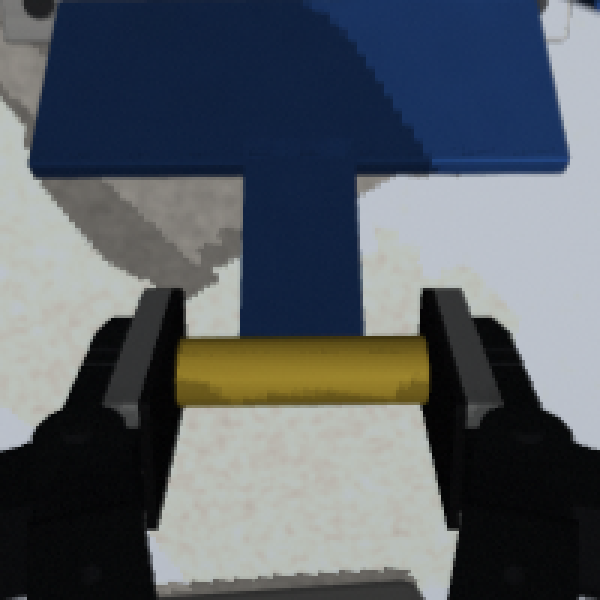

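Request:
{"name": "play_rows", "arguments": {"commands": [[0,-3.3,7,0],[0,-6.3,14.5,0],[0,-8.6,22.3,0],[0,-10.3,30.3,0],[0,-11.2,36.8,0],[0,-11.6,41.8,0],[0,-11.8,44.5,0],[0,-11.8,44.5,0]]}}

```text
time: 34.48
tcp_pos: [0.58, -0.2585, 0.1227]
tool_rot: [[0.984, 0.01, -0.177], [0.177, 0.01, 0.984], [0.011, -1.0, 0.008]]
wrist_force: [-2.8, -3.2, 6.9]
width: 0.0426
```

```bash
python3 nb2.py ac; python3 -c "
from bp import *
for r in (270,280,290,300): print(r,bp('wrist',(320,r),.136))"
```

```text
t 34.48 tcp [ 0.58   -0.2585  0.1227] yaw 10.18 F [-2.839  -3.2233  6.8748] w 0.0426
MOVE [-70.7   6.9  58.8] turn 0.08
270 [ 0.5791 -0.2563  0.136 ]
280 [ 0.5801 -0.2622  0.136 ]
290 [ 0.5812 -0.2682  0.136 ]
300 [ 0.5823 -0.2744  0.136 ]
```

View pics/ac_w.png

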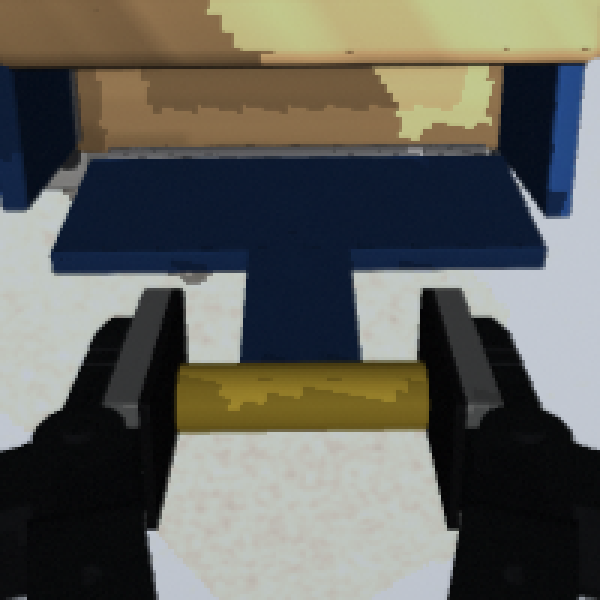

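About 8 mm short, and the bar is drifting in the pads. Regrip centred and a little lower.

Request:
{"name": "play_rows", "arguments": {"commands": [[0,0,0,0],[0,0,0,0],[0,2,-2,0],[0,5,-5,0],[0,6,-5.5,0],[0,6,-5.5,0]], "gripper": 0.7}}

```text
time: 35.03
tcp_pos: [0.5807, -0.2639, 0.1159]
tool_rot: [[0.984, 0.008, -0.176], [0.176, 0.01, 0.984], [0.01, -1.0, 0.008]]
wrist_force: [0.7, 0.1, -1.0]
width: 0.0599
```

Request:
{"name": "play_rows", "arguments": {"commands": [[0,0,0,0],[0,0,0,0],[0,0,0,0],[0,0,0,0],[0,0,0,0]], "gripper": 0, "squeeze": 45}}

```text
time: 35.45
tcp_pos: [0.5807, -0.2638, 0.1158]
tool_rot: [[0.984, 0.009, -0.176], [0.176, 0.01, 0.984], [0.01, -1.0, 0.008]]
wrist_force: [1.6, -0.5, -1.0]
width: 0.0426
```

Request:
{"name": "play_rows", "arguments": {"commands": [[0,-0.2,3,0],[0,-0.4,5,0],[0,-0.5,7,0],[0,-0.5,9,0],[0,-0.5,9,0]]}}

```text
time: 35.87
tcp_pos: [0.5791, -0.2554, 0.1167]
tool_rot: [[0.984, 0.009, -0.176], [0.176, 0.009, 0.984], [0.01, -1.0, 0.007]]
wrist_force: [0.6, -2.9, 1.1]
width: 0.0426
```

```bash
python3 nb2.py ad; python3 -c "
from bp import *
for r in (270,280,290): print(r,bp('wrist',(320,r),.136))
for r in (198,203): print(r,bp('wrist',(320,r),.046))"
```

```text
t 35.87 tcp [ 0.5791 -0.2554  0.1167] yaw 10.15 F [ 0.6068 -2.8784  1.0752] w 0.0426
MOVE [-70.4   0.9  55.7] turn 0.05
270 [ 0.5775 -0.2494  0.136 ]
280 [ 0.5785 -0.255   0.136 ]
290 [ 0.5795 -0.2608  0.136 ]
198 [ 0.577  -0.2422  0.046 ]
203 [ 0.5777 -0.2462  0.046 ]
```

View pics/ad_w.png

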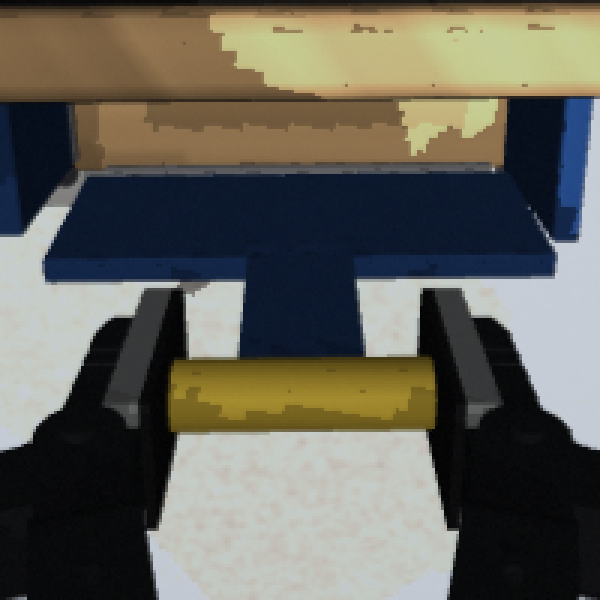

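Request:
{"name": "play_rows", "arguments": {"commands": [[0,0,1.5,0],[0,0,3,0],[0,0,4,0],[0,0,4,0]]}}

```text
time: 36.25
tcp_pos: [0.5784, -0.2515, 0.1169]
tool_rot: [[0.984, 0.009, -0.176], [0.176, 0.009, 0.984], [0.01, -1.0, 0.007]]
wrist_force: [0.2, -3.5, 1.3]
width: 0.0427
```

Still moving freely at 3.5 N, so I'll continue in small steps.

Request:
{"name": "play_rows", "arguments": {"commands": [[0,0,1.5,0],[0,0,3,0],[0,0,3,0],[0,0,3,0]]}}

```text
time: 36.58
tcp_pos: [0.5779, -0.2492, 0.1171]
tool_rot: [[0.984, 0.01, -0.176], [0.176, 0.008, 0.984], [0.011, -1.0, 0.006]]
wrist_force: [0.3, -5.1, 0.1]
width: 0.0431
```

```bash
python3 nb2.py ae; python3 -c "
from bp import *
for r in (270,280,290): print(r,bp('wrist',(320,r),.136))
for r in (198,203,208): print(r,bp('wrist',(320,r),.046))"
```

```text
t 36.58 tcp [ 0.5779 -0.2492  0.1171] yaw 10.11 F [ 0.3092 -5.0849  0.0542] w 0.0431
MOVE [-70.4   1.1  49.3] turn 0.01
270 [ 0.5763 -0.2435  0.136 ]
280 [ 0.5773 -0.2491  0.136 ]
290 [ 0.5784 -0.2548  0.136 ]
198 [ 0.5759 -0.2362  0.046 ]
203 [ 0.5766 -0.2403  0.046 ]
208 [ 0.5774 -0.2444  0.046 ]
```

View pics/ae_w.png

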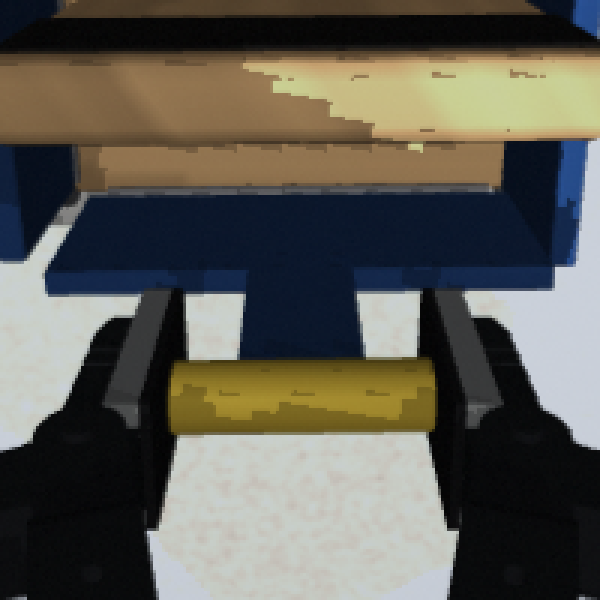

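Request:
{"name": "play_rows", "arguments": {"commands": [[0,0,1.5,0],[0,0,3,0],[0,0,3,0],[0,0,3,0]]}}

```text
time: 36.97
tcp_pos: [0.5777, -0.2484, 0.1179]
tool_rot: [[0.985, 0.011, -0.174], [0.174, 0.005, 0.985], [0.012, -1.0, 0.003]]
wrist_force: [2.4, -8.2, 1.4]
width: 0.043
```

```bash
python3 nb2.py af; python3 -c "
from h import *
im=camera('side');cv2.imwrite('pics/af_s.png',im[150:310,260:420,::-1].repeat(4,0).repeat(4,1)[:600])"
```

```text
t 36.97 tcp [ 0.5777 -0.2484  0.1179] yaw 10.04 F [ 2.4359 -8.2206  1.4007] w 0.043
MOVE [-70.3   1.6  48.4] turn -0.06
```

View pics/af_w.png

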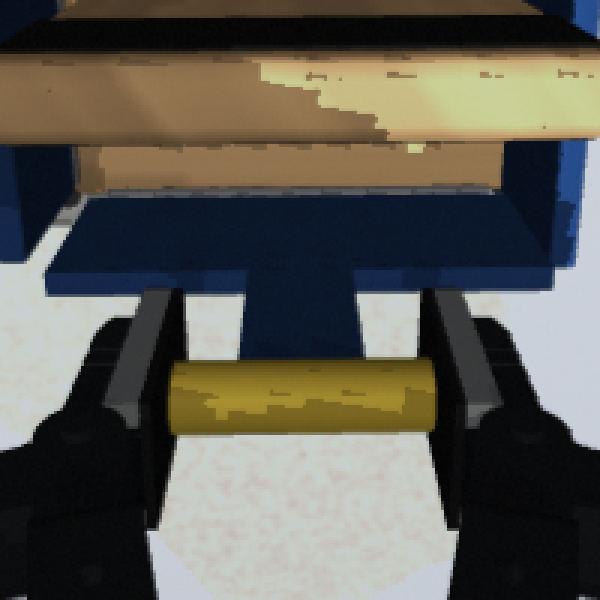

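View pics/af_s.png

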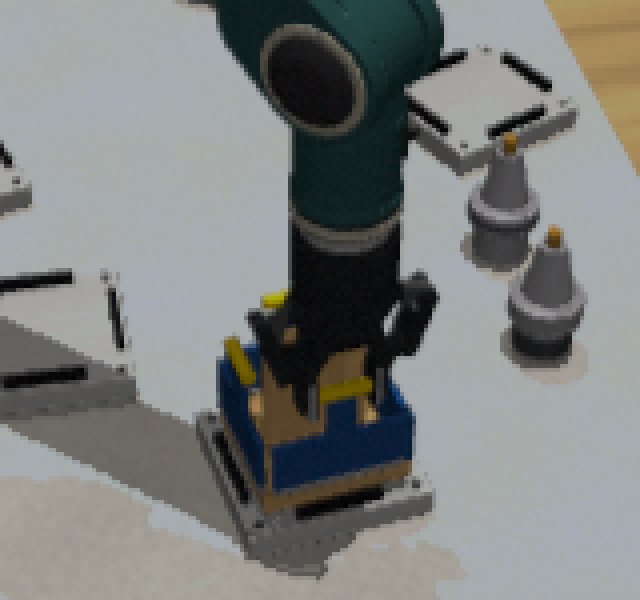

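It's on the stop: 8 N with 0.8 mm of motion. Release and rise straight up.

Request:
{"name": "play_rows", "arguments": {"commands": [[0,0,0,0],[0,0,0,0],[0,0,0,0],[0,0,0,0]], "gripper": 0.75}}

```text
time: 37.4
tcp_pos: [0.5777, -0.247, 0.1175]
tool_rot: [[0.984, 0.011, -0.176], [0.175, 0.006, 0.984], [0.012, -1.0, 0.004]]
wrist_force: [-0.5, 0.1, 0.2]
width: 0.0645
```

Request:
{"name": "play_rows", "arguments": {"commands": [[0,-15,0,0],[0,-40,0,0],[0,-70,0,0],[0,-100,0,0],[0,-125,0,0],[0,-125,-30,0],[0,-125,-60,0],[0,-125,-80,0],[0,-125,-80,0],[0,-125,-80,0]]}}

```text
time: 38.23
tcp_pos: [0.5898, -0.3271, 0.2416]
tool_rot: [[0.985, 0.009, -0.174], [0.174, 0.007, 0.985], [0.011, -1.0, 0.005]]
wrist_force: [0.1, 0.9, -0.7]
width: 0.0644
```

```bash
python3 look.py ag 0.025; python3 ov.py ag 0.568 -0.197 10.1 0.025
python3 -c "
from h import *
im=cv2.imread('pics/ag_wrist.png');cv2.imwrite('pics/ag_wb.png',cv2.resize(im[0:260,200:440],None,fx=2.3,fy=2.3))"
```

```text
t 38.23 tcp [ 0.5898 -0.3271  0.2416] yaw 10.01 F [ 0.149   0.9431 -0.6671] w 0.0644
MOVE [ -2.7  92.3 129.4] turn -90.09
[ 0.0095  0.007  -0.9999]
scene tray_handle [(0.89, array([ 0.5663, -0.1978,  0.1392]))]
scene tray_foot [(0.57, array([ 0.5644, -0.1986,  0.0185])), (0.57, array([ 0.7875, -0.0805,  0.0022]))]
scene near_hinge [(0.7, array([ 0.5081, -0.2092,  0.0457]))]
scene left_hinge [(0.68, array([ 0.5611, -0.1434,  0.044 ])), (0.53, array([ 0.7851, -0.0805, -0.0001]))]
scene right_hinge [(0.87, array([ 0.5796, -0.2507,  0.0501]))]
scene near_bar [(0.64, array([ 0.5605, -0.1428,  0.046 ])), (0.25, array([ 0.568 , -0.1979,  0.1341]))]
scene left_bar [(0.53, array([ 0.5573, -0.1461,  0.1336]))]
scene right_bar [(0.59, array([ 0.579 , -0.2475,  0.1333]))]
side tray_handle []
side tray_foot [(0.97, array([ 0.5701, -0.202 ,  0.0221]))]
side near_hinge [(0.73, array([ 0.5078, -0.2066,  0.0396]))]
side left_hinge [(0.56, array([ 0.5599, -0.1422,  0.0481]))]
side right_hinge [(0.7, array([ 0.5767, -0.2506,  0.0468]))]
side near_bar [(0.54, array([ 0.7866, -0.0862, -0.0035])), (0.5, array([ 0.506 , -0.2086,  0.1401]))]
side left_bar [(0.55, array([ 0.5572, -0.1472,  0.1375])), (0.31, array([ 0.5055, -0.2076,  0.138 ]))]
side right_bar [(0.76, array([ 0.5754, -0.2499,  0.1406]))]
wrist tray_handle [(0.66, array([ 0.569 , -0.1984,  0.1364]))]
wrist tray_foot [(0.93, array([ 0.5649, -0.1987,  0.0224]))]
wrist near_hinge [(0.65, array([ 0.5075, -0.2075,  0.0464]))]
wrist left_hinge []
wrist right_hinge []
wrist near_bar [(0.66, array([ 0.518 , -0.2084,  0.1354]))]
wrist left_bar []
wrist right_bar [(0.66, array([ 0.5698, -0.199 ,  0.0221])), (0.65, array([ 0.581 , -0.2548,  0.1421]))]
```

View pics/ag_wb.png

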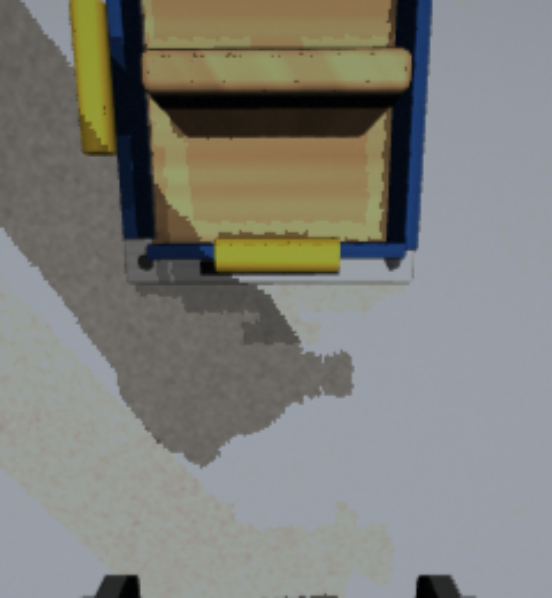

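View pics/ag_ov_side.png

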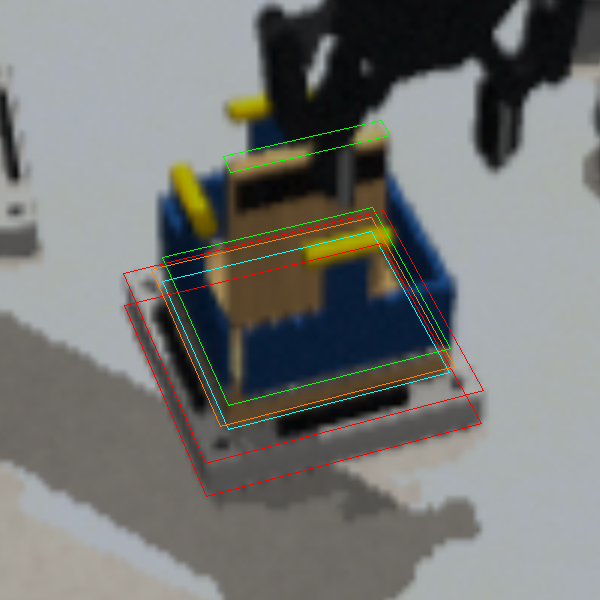

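View pics/ag_ov_scene.png

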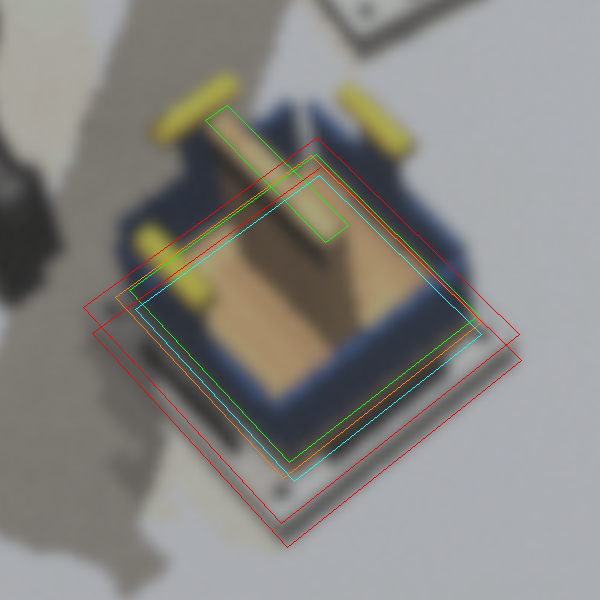

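Now I'll compare the three bars against their expected upright positions in all views.

```bash
python3 - <<'E'
from h import *
v=np.load('T.npy'); o={'tcp_pos':v[:3],'tool_rot':v[3:].reshape(3,3)}
a=np.radians(10.1);c,s=np.cos(a),np.sin(a); tx,ty=.5675,-.1972
W=lambda u,w,z:(tx+c*u-s*w,ty+s*u+c*w,z+.025)
for n in ('scene','side','wrist'):
    K,E=cam(n,o); im=cv2.imread(f'pics/ag_{n}.png'); h=cv2.cvtColor(im,cv2.COLOR_BGR2HSV)
    m=cv2.inRange(h,(22,150,80),(35,255,255)); k,l,st,ce=cv2.connectedComponentsWithStats(m)
    print(n,'blobs',[(np.round(ce[i],1),st[i,4]) for i in range(1,k) if st[i,4]>15])
    for nm,hx,hy,dx,dy in (('near',-.06,0,-1,0),('left',0,.055,0,1),('right',0,-.055,0,-1)):
        for deg in (90,85):
            r=.09*np.cos(np.radians(deg)); P=W(hx+dx*r,hy+dy*r,.021+.09*np.sin(np.radians(deg)))
            print(' ',nm,deg,proj(K,E,[P])[0])
E
```

```text
scene blobs []
  near 90 [242.7857 218.2322]
  near 85 [241.0315 216.5237]
  left 90 [273.1036 220.2577]
  left 85 [275.4047 218.6615]
  right 90 [239.6574 244.6259]
  right 85 [237.1938 246.5047]
side blobs [(array([329.1, 224.9]), np.int32(20)), (array([319.7, 239.9]), np.int32(41)), (array([344.9, 247.6]), np.int32(67))]
  near 90 [319.2643 239.7372]
  near 85 [316.7454 240.4118]
  left 90 [332.1566 223.7927]
  left 85 [331.3105 222.2961]
  right 90 [344.8564 247.5284]
  right 85 [345.8236 249.4272]
wrist blobs [(array([239.9,  32.2]), np.int32(962)), (array([320.2, 110. ]), np.int32(800))]
  near 90 [240.6874  34.7077]
  near 85 [230.3949  34.7898]
  left 90 [320.0969 -54.4049]
  left 85 [320.0815 -68.145 ]
  right 90 [320.2236 110.7666]
  right 85 [320.2272 120.6583]
```

```bash
python3 - <<'E'
from h import *
im=cv2.imread('pics/ag_scene.png'); h=cv2.cvtColor(im,cv2.COLOR_BGR2HSV)
m=cv2.inRange(h,(18,70,60),(38,255,255)); m[:200]=0;m[270:]=0;m[:,:220]=0;m[:,300:]=0
k,l,st,ce=cv2.connectedComponentsWithStats(m); print([(np.round(ce[i],1),st[i,4]) for i in range(1,k) if st[i,4]>8])
# clear view: earlier y_wrist left bar
E
```

```text
[(array([256.2, 230.6]), np.int32(291)), (array([272.8, 220.6]), np.int32(64)), (array([245.2, 247.4]), np.int32(237))]
```

```bash
python3 -c "
from h import *
plan([0.50,-0.05,0.30],10.1)"
```

```text
t 39.58 tcp [ 0.5904 -0.3266  0.2422] yaw 10.11 F [-0.4938  0.3492  0.1674] w 0.0641
MOVE [-39.8 -57.  288.4] turn 0.01
```

All three bars match 90° within about 1 px: near and right in the side and wrist views, left in the scene view. The robot is clear, so I'll hand in.

```bash
python3 -c "
from h import *
o=get_obs();print(o['time'],o['wrist_force'],np.abs(o['joint_vel']).max()); print(close_job())"
```

```text
39.5833 [-0.4938  0.3492  0.1674] 0.05916708771150914
the job is handed in; nothing more can be done
None
```

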